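# Seat the nodding bowling pin on its display plinth

## Robot

A 7-joint arm with a two-finger parallel gripper is mounted at the origin on the work surface. World frame = base frame: x ahead of the robot, y to its left, z up, the work surface at z = 0. Lengths are in m, angles in rad, forces in N, time in s.
With the tool pointing down it reaches from about 0.4 to 0.85 m from the base axis. Payload 4.5 kg.
Tool frame: the origin (TCP) lies midway between the tips of the shut fingers; the grasp point (between the pads) lies 19 mm behind it; z points along the fingers, y is the line along which they close (so a half turn about z gives the same grasp; the last joint's range is limited). The gripper opens to 88 mm and grips with 3 to 60 N. Pads are 18 mm wide; open, the fingers measure 123 mm over their backs; the gripper's body (75 mm by 187 mm) begins 45 mm behind the grasp point.
Start: joints at [1.188, 0.689, -0.195, 1.565, 0.157, 0.902, -0.215], TCP at [0.253, -0.572, 0.218] pointing down, gripper open.
Joint ranges: [-3.01, 3.01], [-0.46, 2.08], [-1.47, 1.51], [0.13, 2.56], [-1, 4.14], [0.04, 2.09], [-2.66, 2.66]. Speed limits (rad/s): [2.57, 2.57, 3.14, 3.14, 3.14, 3.14, 3.14].

## Interface

Orientations are given as a unit quaternion [x, y, z, w].
In Python, from plant import r gives the robot as it stands.
- The arm moves only by the tool move_arm, never from a script. Its argument "targets" is a list that holds one entry, the list of rows, each a list of 7 numbers: the opening, from 0 (shut) to 1 (fully open), then the shift along the tool's x, y, z in mm, then the turn, a rotation vector about the tool's x, y, z in degrees. In form: [[[claw, dx, dy, dz, ax, ay, az], ...]]. A call has 1 to 10 rows; each row is the pose to reach, as a shift and turn from the pose commanded when the call began, along the tool's axes at that moment; what a row does not reach only later rows make up. A row lasts 1/8 s, in which the tool goes at most 62.5 mm and 10.7 degrees, less where a joint would pass 70% of its speed; a pose out of reach is approached as far as the arm can. A call with a gripper value outside its range is refused whole. The fingers move at their own pace and stop on an object; "newtons" is the grip in N (left out, the last holds). Time passes only in rows, so rows that repeat a pose let the fingers close. It gives the time, the measured TCP pose, the force, the opening and the grip force at its end, in the units of the state.
- r.get_state(): the state, without advancing time (a new reading comes with each control period).
- r.snapshot(name): name is "scene" or "top" or "wrist"; returns the picture (480x640x3 uint8, red, green, blue); there is no depth.
- r.camera_info(name): a dict with "fx", "fy", "cx", "cy" (pixels), "R" (3x3) and "t" (3): a world point X has camera coordinates R X + t. Camera axes: x right, y down, z forward; pixel columns grow to the right and rows downward; lengths in m; the calibration is good to about 2 mm. A picture is of the moment at which its call begins: read the wrist's pose just before it. camera_info takes no time and is no camera call; for the wrist camera it gives the pose at the moment of the call.
- r.finish_job(): hands the job in; it is judged then, once.
The state is a dict: "clock": time; "q": joint angles; "qd": joint speeds; "joint_torque": joint torques, N m; "tool_pos": TCP position; "eef_rot": TCP orientation; "contact_force": force on the tool from outside, world axes, zero at the start; "moment": the same for the moment, N m; "opening": opening from 0.0 (shut) to 1.0 (fully open); "finger_force": force on a finger pad.
Only numpy, scipy, OpenCV 4.12 (cv2) and the standard library are available. Lean on these libraries where they do the work, as an engineer would, in place of code of your own. Each camera call takes 0.05 s, during which the arm holds its last target. There are 200 camera calls.

## Task

Pick up the nodding-pin topper by its orange handle, never touching the pin; lift it clear of the counter and, right above where it stood, get the flopped pin upright with the frame about level and steady it for three seconds. Carry it with the pin upright all the way, steady it for two seconds above the plinth, then lower it level onto the orange strips so that the pin's tail drops between the fork's prongs, and let go. Do not drop it or disturb the other things.

Things in the scene. Friction and masses are not known exactly. Their poses are not given: they have to be found in the camera images.
- topper: Carrying frame, loose: black metal hoop 160 (x) x 126 (y) x 328 mm tall, 0.32 kg, mass centre 134 mm up. Two skids 160 x 14 mm along x at y = +-56 mm, cross bars at x = +-72, base open in the middle; arms 26 (x) x 6 mm rise at y = +-56 to the handle. Origin: centre of the skids' underside; z up, y along handle and pin pivot, x the way the pin swings. Half a turn about z makes no difference.
- handle (a point): Centre of the orange handle bar, 315 mm above the skids' underside. The bar runs along the frame's y: 14 mm thick (along x: grip it so, flat sides), 26 mm tall, 106 mm clear between the arms; 22 mm of free space below it, down to the pin.
- pin: White bowling pin, red neck rings, 230 mm tall, belly 73 mm, pivoted between the arms; top 134 mm above the pivot, underside 96 mm below. Origin on the pivot axis, 146 mm above the skids' underside; z up along the pin, y the pivot axis. Top-heavy: nominal 0.35 kg (-15 to +20 %, inertia alike), mass centre 3.3 mm above the pivot, inertia about the pivot 0.00133 kg m2.
- nod (a joint): Pin's angle in the frame (rad) about the frame's y: 0 in line, + top leans to frame's +x, stops at +-0.28; starts at +0.28. Rubber bushes centre it with 0.0070 N m/rad, damp it with 0.0012 N m s/rad, no dry friction: too soft to hold the pin up. Let go, it falls to a stop, its lean growing with a time constant of about 0.7 s; tilting the frame against the lean pulls it back.
- tail (a point): Lower tip of the pin's tail, a steel rod of 10 mm diameter sticking 30 mm out of the pin's underside; 126 mm below the pivot, 20 mm above the skids' underside when the pin is in line.
- plinth: Round black plinth, fixed, 260 mm across, 24 mm thick. Orange strips 170 x 24 mm along its x at y = +-56 mm show where the skids go. In the middle the drive fork: grey foot 70 (x) x 52 mm, 6 mm high, two steel prongs at x = +-19 mm, each 8 (x) x 36 mm (y), gap 30 mm, tips 44 mm above the plinth's top. Origin: centre of its underside on the counter; z up.
- seat (a point): Centre of the plinth's top, 24 mm above the counter, where the topper's origin must come to stand, the frame's x along the plinth's x (either way round).
- tumbler_a: Bystander: steel drinking bottle, 72 mm diameter, 190 mm tall. Origin: centre of its underside.
- tumbler_b: Bystander: pink drinking bottle, 72 mm diameter, 190 mm tall. Origin: centre of its underside.
- candy_jar: Bystander: amber sweet jar with red lid, 90 mm diameter, 120 mm tall. Origin: centre of its underside.
- gift_box: Bystander: blue gift box with yellow band, 70 x 110 x 150 mm. Origin: centre of its underside.
- sweet_tin: Bystander: low red tin with steel lid, 82 mm diameter, 59 mm tall, between the topper and the plinth. Origin: centre of its underside.

How it is judged:
On the way, in this order (a step that is already met when the one before it is completed fails the run):
1. the topper is lifted at least 40 mm, near its starting place (within 160 mm), its frame within 0.15 rad of level and the pin, touched by nothing, within 0.1 rad of upright, for 3 s (height (world z) of topper above 0.04 m and distance of topper from where it was at the start of the episode below 0.16 m and angle between pin's own z axis and vertical below 0.1 rad and angle between topper's own z axis and vertical below 0.15 rad and contact force between pin and anything else below 0.2 N), for 3 s.
2. the topper hangs over the plinth (within 40 mm sideways, skids at least 30 mm above the plinth's top), frame within 0.15 rad of level and the untouched pin within 0.1 rad of upright, for 2 s (horizontal distance between pin and seat below 0.04 m and z of topper in the frame of seat above 0.03 m and angle between pin's own z axis and vertical below 0.1 rad and angle between topper's own z axis and vertical below 0.15 rad and contact force between pin and anything else below 0.2 N), for 2 s.
At the end, for the whole second after the job is handed in: The topper rests on the plinth: origin within 12 mm sideways and 4 mm in height of the seat, frame upright within 0.05 rad, its x within 0.15 rad of the plinth's (either way round); tail between the prongs (within 14 mm of the middle), pin still and within 0.18 rad of upright (horizontal distance between topper and seat below 0.012 m and z of topper in the frame of seat between -0.004 and 0.004 m and angle between topper's own z axis and vertical below 0.05 rad and angle between the x axis of topper and the x axis of plinth, either way round below 0.15 rad and x of tail in the frame of seat between -0.014 and 0.014 m and angle between pin's own z axis and vertical below 0.18 rad and linear speed of topper below 0.02 m/s and angular speed of pin below 0.2 rad/s); the robot touches nothing.
It fails at once if the gripper or arm touches the pin (contact force between pin and the fingers above 0.3 N or contact force between pin and the arm above 0.3 N).
It fails at once if the pin leans more than 0.15 rad from upright while the topper is carried, more than 160 mm from where it started and higher than 50 mm (distance of topper from where it was at the start of the episode above 0.16 m and height (world z) of topper above 0.05 m and angle between pin's own z axis and vertical above 0.15 rad).
It fails at once if the topper is flung (faster than 0.9 m/s) or tipped over (0.7 rad) (linear speed of topper above 0.9 m/s or angle between topper's own z axis and vertical above 0.7 rad).
It fails at once if the topper is let go away from its starting place while its skids are still over 10 mm above the plinth's top (distance of topper from where it was at the start of the episode above 0.16 m and height (world z) of topper above 0.034 m and contact force between topper and the fingers below 0.1 N).
It fails at once if a bystander is pushed more than 20 mm (distance of any of tumbler_a, tumbler_b, candy_jar, gift_box, sweet_tin from where it was at the start of the episode above 0.02 m).
It also fails if it takes over 72 s, if anything falls off the work surface, if the arm or the gripper's body presses on something with over 40 N, if the wrist force passes 120 N, or if a joint passes its speed limit or range.

## Working session

There is one attempt and no reset: what is moved stays moved. The work goes in short steps, Python scripts to look and compute and a tool call to move; the robot and the scene stay as the last step left them, time stands still between calls to the robot, and variables do not carry over. Pictures are saved under pics/ and viewed, at most 10 in all, crops included, and the job is handed in when it is done.

Besides the shell and the picture viewer there is one more tool, called after "Emit:" as name(argument=value, ...) on one line, values as JSON. move_arm: Moves the arm, as the interface text tells. Its arguments: {"type":"object","properties":{"targets":{"type":"array","items":{"type":"array","items":{"type":"array","items":{"type":"number"}}}},"newtons":{"type":"number"}},"required":["targets"]}

```bash
ls; mkdir -p pics; python3 - <<'E'
from plant import r
import cv2
print(r.get_state())
for n in("scene","top"):
    c=r.camera_info(n); print(n,c)
    cv2.imwrite(f"pics/{n}0.png",r.snapshot(n)[:,:,::-1])
E
```

```text
pics
{'clock': 0.0, 'q': array([ 1.18778477,  0.68999238, -0.19452096,  1.56632228,  0.15728567,
        0.90249354, -0.21507993]), 'qd': array([ 0.00053275,  0.00029843,  0.00020838, -0.00065295,  0.00052437,
        0.00143673, -0.00053822]), 'joint_torque': array([ 8.84106885e-05, -5.27558362e+01, -1.26692556e+00, -1.53425235e+01,
       -5.26364415e-02,  6.46878878e-03,  1.54058671e-04]), 'tool_pos': array([ 0.25272199, -0.57090432,  0.21751079]), 'eef_rot': array([ 9.78351426e-01,  2.06948436e-01, -2.44511353e-04, -8.79234046e-04]), 'contact_force': array([-0.74169611, -0.51352998,  0.17684678]), 'moment': array([-0.02918095, -0.05605371,  0.01283938]), 'finger_force': 0.0, 'opening': 0.9995929256233647}
scene {'fx': 526.0882823002228, 'fy': 526.0882823002228, 'cx': 314.3413380903772, 'cy': 239.90660172357153, 'R': array([[-0.35268414,  0.93573844,  0.00273439],
       [ 0.77033202,  0.29199815, -0.56685594],
       [-0.53122733, -0.19781471, -0.8238124 ]]), 't': array([ 0.20925381, -0.38172595,  2.05811364])}
top {'fx': 486.50378753222014, 'fy': 486.50378753222014, 'cx': 313.3616364757533, 'cy': 239.83434304485345, 'R': array([[-0.02438291, -0.99963046,  0.01201706],
       [-0.98511937,  0.02197977, -0.17046032],
       [ 0.17013319, -0.01599455, -0.98529126]]), 't': array([0.0058022 , 0.66432847, 1.24672742])}
```

View pics/scene0.png

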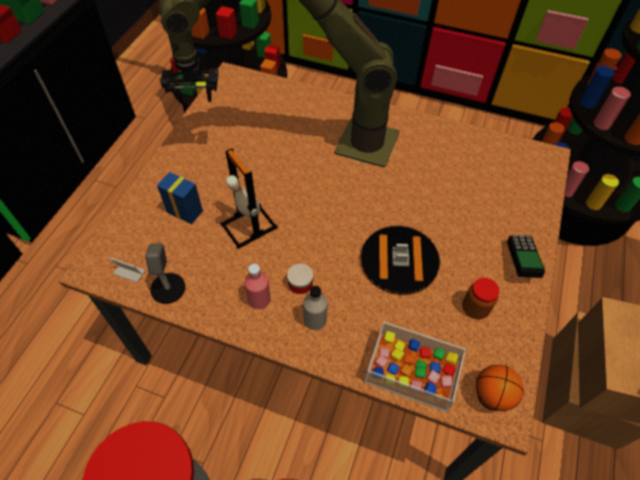

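View pics/top0.png

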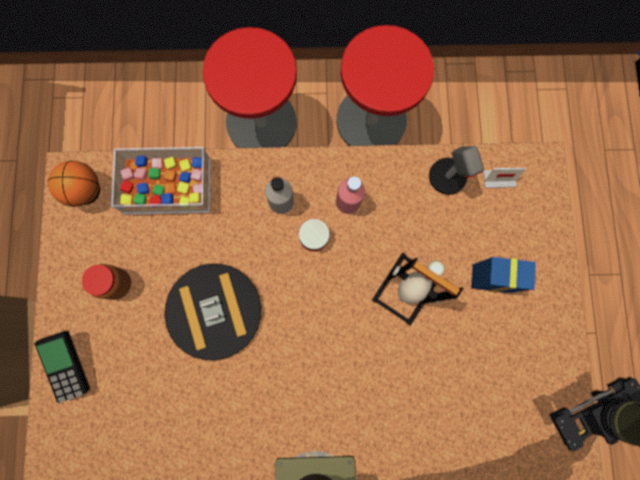

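The scene view shows the topper at about (245,205) and the plinth at (400,258). In the top view the topper's base is at about (410,290), the handle runs from (415,262) to (460,293), the plinth is at (213,311) and the tin at (314,234).

```bash
python3 - <<'E'
import cv2,numpy as np
t=cv2.imread("pics/top0.png");s=cv2.imread("pics/scene0.png")
def c(im,x,y,w=100,h=75): return cv2.resize(im[y:y+h,x:x+w],(400,300),interpolation=cv2.INTER_CUBIC)
a=np.vstack([np.hstack([c(t,365,245),c(t,150,255,133,100)]),np.hstack([c(s,190,150,133,100),c(s,340,215,120,90)])])
a=cv2.convertScaleAbs(a,alpha=1.6)
cv2.imwrite("pics/crop0.png",a)
E
```

```text
(no output)
```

View pics/crop0.png

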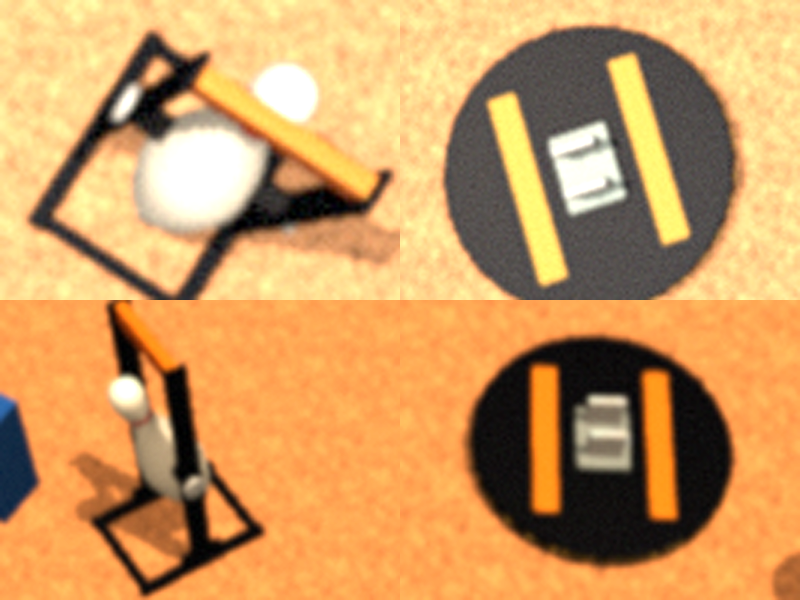

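Crop: three of the topper's base corners, both handle ends, and both orange strips with the fork's prongs can all be seen clearly in both views. I'll fit the poses from these.

```bash
cat > h.py <<'E'
import numpy as np
from scipy.optimize import least_squares
from scipy.spatial.transform import Rotation as Ro
from plant import r
def proj(c,X):
    p=np.atleast_2d(X)@np.array(c["R"]).T+c["t"]
    return np.c_[c["fx"]*p[:,0]/p[:,2]+c["cx"],c["fy"]*p[:,1]/p[:,2]+c["cy"]]
def place(v,P):
    a=v[2];R=np.array([[np.cos(a),-np.sin(a),0],[np.sin(a),np.cos(a),0],[0,0,1]])
    return np.array(P)@R.T+[v[0],v[1],0]
def fit(obs,v0):
    f=lambda v:np.concatenate([(proj(c,place(v,P))-uv).ravel() for c,P,uv in obs])
    s=least_squares(f,v0,loss="soft_l1"); return s.x,np.round(s.fun.reshape(-1,2) if s.fun.ndim else s.fun,1)
E
python3 - <<'E'
from h import *
import itertools
T=r.camera_info("top");S=r.camera_info("scene")
def crop(p,x,y,s,ox=0,oy=0): return (np.array(p,float)-[ox,oy])/s+[x-.5+.5/s,y-.5+.5/s]
tb=crop([(152,34),(32,220),(180,304),(200,60),(388,178)],365,245,4)
sb=crop([(97,520),(147,593),(262,530),(115,303),(185,368)],190,150,3.008,0,300)
# try the base-corner assignments
C=[(.08,.063,.004),(-.08,.063,.004),(-.08,-.063,.004),(.08,-.063,.004)]
res=[]
for yaw in np.arange(0,6.28,.4):
  for perm in itertools.permutations(range(4),3):
   for ps in itertools.permutations(range(4),3):
    for e,g in ((1,1),(1,-1),(-1,1),(-1,-1)):
     P=lambda q,e:[C[i] for i in q]+[(0,.059*e,.328),(0,-.059*e,.328)]
     A=[(T,P(perm,e),tb),(S,P(ps,g),sb)]
     v=np.array([.53,-.22,yaw])
     k=sum(np.abs(proj(c,place(v,p))-u).sum() for c,p,u in A)
     res.append((k,yaw,perm,ps,e,g))
res.sort(key=lambda t:t[0])
for k,yaw,perm,ps,e,g in res[:2]:
  P=lambda q,e:[C[i] for i in q]+[(0,.059*e,.328),(0,-.059*e,.328)]
  v,f=fit([(T,P(perm,e),tb),(S,P(ps,g),sb)],[.53,-.22,yaw]);print(perm,ps,e,g,v,f.tolist())
q=[(488,102),(515,93),(568,277),(541,287),(608,62),(635,53),(690,235),(662,245)]
t=crop(q,150,255,3.0,400,0)
q=[(530,365),(558,365),(560,514),(531,514),(642,371),(670,371),(678,520),(650,521)]
s=crop(q,340,215,3.333,400,300)
def L(cy,yo,a): return [(a*.085,cy+yo*.012,.024)]
# top image: strip1 is at left = world +y ; top end = +x
P=[(.085,.068,.024),(.085,.044,.024),(-.085,.044,.024),(-.085,.068,.024),(.085,-.044,.024),(.085,-.068,.024),(-.085,-.068,.024),(-.085,-.044,.024)]
# scene: left strip=-y, top end=-x
Ps=[(-.085,-.068,.024),(-.085,-.044,.024),(.085,-.044,.024),(.085,-.068,.024),(-.085,.044,.024),(-.085,.068,.024),(.085,.068,.024),(.085,.044,.024)]
v,f=fit([(T,P,t),(S,Ps,s)],[.48,.2,.2]);print("plinth",v,f.tolist())
# bystanders via top pixel on plane
def plane(c,u,z):
  d=np.array([(u[0]-c["cx"])/c["fx"],(u[1]-c["cy"])/c["fy"],1]);R=c["R"];o=-R.T@c["t"];d=R.T@d
  return o+d*(z-o[2])/d[2]
for n,u,z in (("tin",(314,234),.059),("pink",(354,185),.19),("steel",(278,184),.19),("jar",(98,281),.12),("box",(508,272),.15)): print(n,plane(T,u,z).round(3))
E
```

```text
(0, 1, 2) (3, 0, 1) 1 -1 [ 0.53484261 -0.26404499  5.68039203] [[-0.3, -2.2], [-0.7, -0.3], [1.6, 4.3], [-0.9, 1.0], [0.5, 2.3], [-2.1, 1.5], [-0.4, 2.1], [1.5, 1.1], [0.3, -1.4], [-2.9, 1.3]]
(2, 3, 0) (1, 2, 3) -1 1 [ 0.53484261 -0.26404499  2.53879935] [[-0.3, -2.2], [-0.7, -0.3], [1.6, 4.3], [-0.9, 1.0], [0.5, 2.3], [-2.1, 1.5], [-0.4, 2.1], [1.5, 1.1], [0.3, -1.4], [-2.9, 1.3]]
plinth [0.48424314 0.26340007 0.29730318] [[0.5, -0.4], [0.1, -0.2], [0.2, -0.3], [0.4, -0.7], [0.5, -0.1], [0.0, 0.1], [0.2, -0.0], [0.8, -0.4], [1.5, 0.2], [0.2, 0.5], [0.4, -0.8], [1.6, -1.2], [1.1, 0.1], [-0.1, 0.5], [0.2, -0.6], [1.0, -1.3]]
tin [ 0.68  -0.012  0.059]
pink [ 0.776 -0.111  0.19 ]
steel [0.782 0.076 0.19 ]
jar [0.561 0.532 0.12 ]
box [ 0.557 -0.487  0.15 ]
```

Emit:
move_arm(targets=[[[1, 0, 0, -50, 0, 0, 0], [1, 0, 0, -100, 0, 0, 0], [1, 0, 0, -150, 0, 0, 0], [1, 40, -17, -190, 0, 0, -4], [1, 90, -39, -230, 0, 0, -9], [1, 140, -61, -250, 0, 0, -14], [1, 190, -83, -250, 0, 0, -19], [1, 240, -104, -250, 0, 0, -24], [1, 290, -126, -250, 0, 0, -29], [1, 325, -141, -250, 0, 0, -31.5]]])

```text
clock: 1.35
tool_pos: [0.4945, -0.3083, 0.4679]
eef_rot: [0.884, 0.467, 0.0, -0.001]
contact_force: [0.5, -0.4, -0.1]
opening: 0.998
finger_force: 0.0
```

Emit:
move_arm(targets=[[[1, 35, 6, 0, 0, 0, 0], [1, 62, 10, 0, 0, 0, 0], [1, 62, 10, 0, 0, 0, 0], [1, 62, 10, 0, 0, 0, 0]]])

```text
clock: 1.85
tool_pos: [0.5358, -0.2668, 0.468]
eef_rot: [0.886, 0.464, -0.001, 0.0]
contact_force: [-0.7, 0.2, -0.1]
opening: 0.998
finger_force: 0.0
```

```bash
python3 - <<'E'
from h import *
import cv2
s=r.get_state();print(s["clock"],s["tool_pos"],s["eef_rot"])
c=r.camera_info("wrist");print(c)
w=r.snapshot("wrist")
cv2.imwrite("pics/w1.png",w[:,:,::-1])
v=[.535,-.264,-.603]
print(proj(c,place(v,[(0,.053,.328),(0,-.053,.328),(.08,.063,0),(.08,-.063,0),(-.08,.063,0),(-.08,-.063,0)])).round(0).tolist())
E
```

```text
1.85 [ 0.53576663 -0.26681242  0.46803294] [ 8.85783270e-01  4.64098478e-01 -7.62814437e-04  1.40118914e-04]
{'fx': 381.8244660959056, 'fy': 381.8244660959056, 'cx': 321.2931944609673, 'cy': 233.87977236532615, 'R': array([[ 8.22890185e-01, -5.68200297e-01, -4.07333067e-04],
       [-5.43865361e-01, -7.87854513e-01,  2.88956285e-01],
       [-1.64505966e-01, -2.37557757e-01, -9.57342206e-01]]), 't': array([-0.59220812, -0.03090682,  0.65279755])}
[[319.0, 144.0], [319.0, 271.0], [370.0, 125.0], [367.0, 202.0], [270.0, 125.0], [273.0, 202.0]]
```

View pics/w1.png

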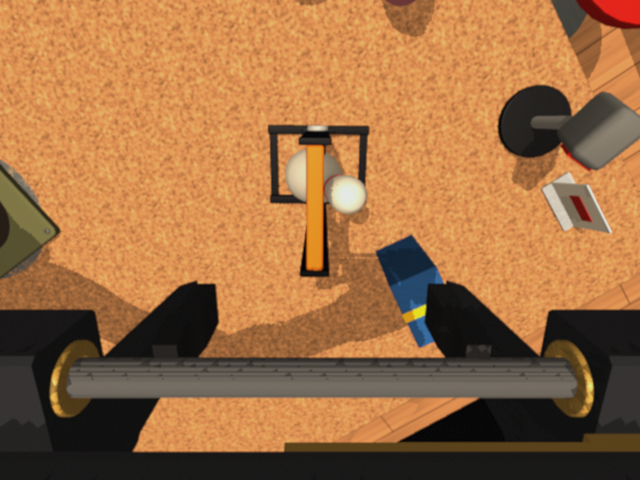

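The wrist view looks straight along the pin's swing plane: handle column about 315 over rows 145–271, base corners at (268,126), (369,127) and (270,202), pin head at (347,195). I'll refine the pose from these.

```bash
python3 - <<'E'
from h import *
c=r.camera_info("wrist")
import cv2
w=cv2.imread("pics/w1.png").astype(int)
# handle edges on rows by colour (orange: R high, B low)
for y in (150,170,190,220,245,265):
    row=w[y,290:340]; m=(row[:,0]<70)&(row[:,2]>150)&(row[:,1]>80); i=np.where(m)[0]+290
    print(y,i.min() if len(i) else None,i.max() if len(i) else None)
g=w.sum(2)
for y in (127,130,199): 
    i=np.where(g[y,255:385]<150)[0]+255; print("bar",y,i.min(),i.max())
for x in (290,350): 
    i=np.where(g[110:145,x]<150)[0]+110; print("col",x,i.min(),i.max())
i=np.where(g[190:212,280]<150)[0]+190; print("col280",i.min(),i.max())
i=np.where(g[275-140:290,315]<120)[0]+135; print("arm",i.tolist())
P=[(0,.053,.328),(0,-.053,.328),(.08,.063,.004),(-.08,.063,.004),(-.08,-.063,.004)]
uv=np.array([(315.5,145),(315,270.5),(369.5,126),(268,125.5),(270,202.5)])
v,f=fit([(c,P,uv)],[.535,-.264,-.603]);print(v,f.tolist())
E
```

```text
150 307 336
170 307 323
190 307 322
220 306 335
245 291 339
265 300 338
bar 127 269 367
bar 130 269 367
bar 199 271 297
col 290 126 132
col 350 127 133
col280 195 202
arm [135, 136, 137, 143, 271, 272, 273, 274, 275]
[ 0.53221951 -0.26311495 -0.61505622] [[0.1, 0.1], [-0.1, 0.6], [-0.5, -0.4], [0.1, -0.9], [0.4, 0.0]]
```

Emit:
move_arm(targets=[[[1, 1, -5, 40, 0, 0, 0.5], [1, 1, -5, 80, 0, 0, 0.5], [1, 1, -5, 120, 0, 0, 0.5], [1, 1, -5, 145, 0, 0, 0.5], [1, 1, -5, 160, 0, 0, 0.5], [1, 1, -5, 170, 0, 0, 0.5], [1, 1, -5, 170, 0, 0, 0.5]]], newtons=50)

```text
clock: 2.78
tool_pos: [0.5329, -0.2623, 0.2983]
eef_rot: [0.888, 0.461, -0.0, 0.0]
contact_force: [-0.3, -0.2, 0.1]
opening: 1.002
finger_force: 0.0
```

Emit:
move_arm(targets=[[[0.1, 0, 0, 0, 0, 0, 0], [0.1, 0, 0, 0, 0, 0, 0], [0, 0, 0, 0, 0, 0, 0], [0, 0, 0, 0, 0, 0, 0], [0, 0, 0, 0, 0, 0, 0], [0, 0, 0, 0, 0, 0, 0]]], newtons=50)

```text
clock: 3.52
tool_pos: [0.533, -0.262, 0.2983]
eef_rot: [0.887, 0.461, -0.0, 0.0]
contact_force: [0.5, 0.5, 0.3]
opening: 0.346
finger_force: 0.0
```

```bash
python3 - <<'E'
from h import *
import cv2
s=r.get_state();print(s)
c=r.camera_info("wrist");Rt=Ro.from_quat(s["eef_rot"]).as_matrix()
print("cam in tool:", (Rt.T@(-c["R"].T@c["t"]-s["tool_pos"])).round(4), (c["R"]@Rt).round(4).tolist())
cv2.imwrite("pics/w2.png",r.snapshot("wrist")[:,:,::-1])
E
```

```text
{'clock': 3.525, 'q': array([ 0.60169026,  0.57775939, -0.38610009,  1.55042934,  0.23803119,
        1.060098  , -0.45738696]), 'qd': array([-0.00111006, -0.00053218,  0.00016697,  0.00060792,  0.00064   ,
        0.00154887,  0.00081356]), 'joint_torque': array([-2.05033313e-03, -4.83528578e+01, -3.13403271e+00, -1.68383235e+01,
       -5.54381765e-02, -1.91435404e-02, -1.14747272e-04]), 'tool_pos': array([ 0.53303851, -0.26195254,  0.29833298]), 'eef_rot': array([ 8.87463856e-01,  4.60877320e-01, -7.62455039e-06,  1.81201280e-05]), 'contact_force': array([0.50953731, 0.49723557, 0.32440118]), 'moment': array([-0.02700277,  0.00932304, -0.0001906 ]), 'finger_force': 0.0, 'opening': 0.346211331443219}
cam in tool: [ 0.0739 -0.0002 -0.1657] [[0.0012, 1.0, -0.0001], [-0.9578, 0.0012, -0.2876], [-0.2876, 0.0004, 0.9578]]
```

View pics/w2.png

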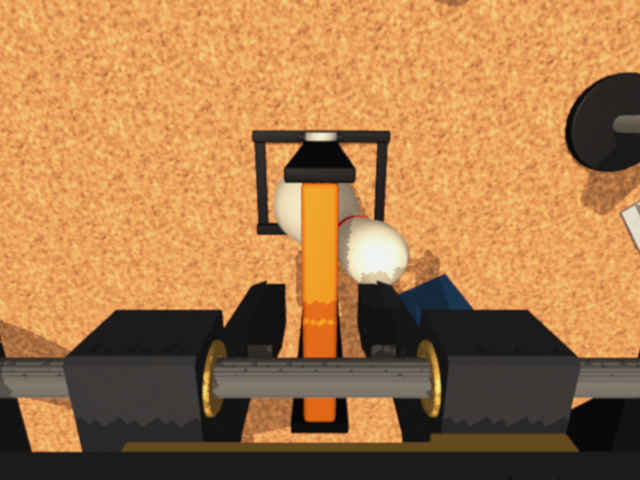

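Wrist view: the fingers straddle the handle, which is centred at column 320, and are still closing. The pin head is clear of them at (375,252).

Emit:
move_arm(targets=[[[0, 0, 0, 0, 0, 0, 0], [0, 0, 0, 0, 0, 0, 0], [0, 0, 0, 0, 0, 0, 0], [0, 0, 0, 0, 0, 0, 0], [0, 0, 0, 0, 0, 0, 0], [0, 0, 0, 0, 0, 0, 0]]], newtons=50)

```text
clock: 4.32
tool_pos: [0.533, -0.2619, 0.2983]
eef_rot: [0.887, 0.461, -0.0, -0.0]
contact_force: [-1.2, 0.5, 0.3]
opening: 0.157
finger_force: 50.0
```

```bash
cat >> h.py <<'E'
FX,CX,CY=381.82,321.29,233.88
CT=np.array([.0739,-.0002,-.1657]);RC=np.array([[.0012,1,-.0001],[-.9578,.0012,-.2876],[-.2876,.0004,.9578]])
def ftool(P):  # frame coords -> wrist pixel; grasp 18.. handle at TCP z-offset GZ
    P=np.atleast_2d(P); t=np.c_[P[:,1],P[:,0],GZ-P[:,2]]   # tool x=frame y, tool y=frame x
    p=(t-CT)@RC.T; return np.c_[FX*p[:,0]/p[:,2]+CX,FX*p[:,1]/p[:,2]+CY]
GZ=.2983
def white(w):
    w=w.astype(int); return (w.min(2)>115)&(w.max(2)-w.min(2)<75)
E
python3 - <<'E'
from h import *
s=r.get_state();print(s["clock"],s["tool_pos"],s["eef_rot"],s["opening"],s["finger_force"],s["contact_force"])
w=r.snapshot("wrist")
np.save("w3.npy",w)
print(w[255,385],w[260,370],w[200,290],w[300,500])
m=white(w)
for y in range(190,300,8):
    i=np.where(m[y,255:430])[0]+255; print(y,(i.min(),i.max(),len(i)) if len(i) else None)
for h in (.105,.11,.115): print(h,ftool([(h*np.sin(.28),0,.146+h*np.cos(.28)),(0,0,.146+h)]).round(1).tolist())
print(ftool([(0,.053,.328),(0,-.053,.328),(.08,.063,.004),(-.08,.063,.004),(-.08,-.063,.004)]).round(1).tolist())
E
```

```text
4.325 [ 0.5329648  -0.26193445  0.29832137] [ 8.87475832e-01  4.60854250e-01 -6.94683571e-05 -4.79843863e-05] 0.15685100725285733 50.00056028366089 [-1.24296057  0.47560494  0.29870707]
[241 244 237] [240 244 243] [240 227 190] [238 165  95]
190 (np.int64(276), np.int64(302), 27)
198 (np.int64(275), np.int64(302), 28)
206 (np.int64(274), np.int64(302), 29)
214 (np.int64(275), np.int64(302), 28)
222 (np.int64(279), np.int64(381), 54)
230 (np.int64(284), np.int64(396), 65)
238 (np.int64(293), np.int64(404), 65)
246 (np.int64(347), np.int64(407), 61)
254 (np.int64(345), np.int64(409), 65)
262 (np.int64(346), np.int64(408), 63)
270 (np.int64(348), np.int64(404), 57)
278 (np.int64(356), np.int64(398), 43)
286 (np.int64(373), np.int64(384), 12)
294 None
0.105 [[369.8, 247.8], [321.4, 250.0]]
0.11 [[373.1, 250.5], [321.4, 252.9]]
0.115 [[376.6, 253.2], [321.5, 255.8]]
[[321.7, 180.4], [321.4, 422.6], [390.2, 129.1], [252.6, 128.9], [257.6, 232.9]]
```

Gripped at 50 N. The head is centred at pixel (377,254), which fits h=115 mm at nod 0.28. I'll lift level first, then plan the pin's swing-up with a model.

Emit:
move_arm(targets=[[[0, 0, 0, -5, 0, 0, 0], [0, 0, 0, -18, 0, 0, 0], [0, 0, 0, -36, 0, 0, 0], [0, 0, 0, -54, 0, 0, 0], [0, 0, 0, -72, 0, 0, 0], [0, 0, 0, -88, 0, 0, 0], [0, 0, 0, -100, 0, 0, 0], [0, 0, 0, -106, 0, 0, 0], [0, 0, 0, -108, 0, 0, 0], [0, 0, 0, -108, 0, 0, 0]]], newtons=50)

```text
clock: 5.62
tool_pos: [0.5328, -0.2619, 0.4059]
eef_rot: [0.887, 0.461, -0.0, -0.0]
contact_force: [-0.2, -0.1, -7.0]
opening: 0.15
finger_force: 50.0
```

```bash
cat >> h.py <<'E'
import json,os
from scipy.optimize import lsq_linear
L=152.0
A8,K,C,ML=8.52,5.263,.902,.868   # mgl/J, k/J, c/J, ml/J at nominal mass
HH=.115
def nod_meas(w):
    """disc template score over nod; handle columns masked out"""
    m=white(w); yy,xx=np.mgrid[0:480,0:640]; best=[]
    ok=(yy>=246)&(yy<=280)&((xx<299)|(xx>342))
    for n in np.arange(-.31,.311,.0025):
        (u,v),=ftool([(HH*np.sin(n),0,.146+HH*np.cos(n))]); rr=32.3
        d=np.hypot(xx-u,yy-v)
        ins=ok&(d<rr); out=ok&(d>=rr)&(d<rr+14)
        best.append((n,(~m&ins).sum()+(m&out).sum()))
    b=np.array(best); i=b[:,1].argmin(); lo=b[b[:,1]<=b[i,1]+6]
    return lo[:,0].mean(),b[i,1]
def theta_of(q):
    R=Ro.from_quat(q).as_matrix(); z=-R[:,2]; # frame z
    x=R[:,1]; return np.arctan2(-x[2],z[2]), np.arctan2(R[2,0],z[2])  # tilt about frame y ; about frame x
def load(): return json.load(open("log.json")) if os.path.exists("log.json") else {"meas":[],"cmd":[]}
def save(d): json.dump(d,open("log.json","w"))
def measure(k=3):
    d=load()
    for _ in range(k):
        s=r.get_state(); th,ro=theta_of(s["eef_rot"]); w=r.snapshot("wrist"); n,e=nod_meas(w)
        d["meas"].append([s["clock"],th,n]); print(f"t={s['clock']:.3f} th={th:.4f} roll={ro:.4f} nod={n:.4f} phi={n+th:.4f} err={e}")
    save(d); return s,w
E
python3 - <<'E'
from h import *
s,w=measure(2); np.save("w4.npy",w); print(s["tool_pos"],s["contact_force"],s["finger_force"])
# open-loop swing-up sim: theta ramp rows
def sim(th,mass=1,lag=0,dt=.005,f0=.28,stop=.28):
    T=np.arange(len(th))*.125; f,v=f0,0;out=[]
    for t in np.arange(0,T[-1]+1e-9,dt):
        q=np.interp(t-lag,T,th);qd=(np.interp(t-lag+dt,T,th)-q)/dt
        v+=dt*(A8*f-(K*(f-q)+C*(v-qd))/mass); f+=dt*v
        if f-q>stop: f=q+stop; v=min(v,qd)
        out.append((t,f,v))
    return np.array(out)
from scipy.optimize import minimize
def cost(p):
    th=np.r_[0,p,0.0]; c=0
    for m in (.9,1.05,1.2):
      for lag in (.03,.09):
        o=sim(th,m,lag); c+=100*(o[-1,1]+o[-1,2]/1.9)**2+ .5*(np.maximum(0,np.abs(o[:,2])-.45)**2).mean()*50
    return c+2*np.sum(np.diff(th,2)**2)+ 20*np.sum(np.maximum(0,np.abs(np.diff(th))-.08)**2)
p0=np.array([-.03,-.08,-.14,-.19,-.22,-.2,-.15,-.09,-.04])
res=minimize(cost,p0,method="Powell",options=dict(maxfev=900)); p=np.r_[0,res.x,0]
print(res.fun,np.degrees(p).round(1).tolist())
for m in (.9,1,1.2):
  for lag in (.03,.09): o=sim(p,m,lag); print(m,lag,o[-1].round(3), o[::25,1].round(2).tolist())
E
```

```text
t=5.625 th=0.0009 roll=-0.0003 nod=0.2813 phi=0.2821 err=42.0
t=5.675 th=0.0010 roll=-0.0004 nod=0.2813 phi=0.2823 err=45.0
[ 0.53275158 -0.26193107  0.40577221] [ 0.52235597  0.26295838 -7.32656615] 49.997438192367554
2.3882455739587085 [0.0, -2.9, -4.6, -8.0, 3.9, 13.7, 0.1, -10.2, -6.1, -1.7, 0.0]
0.9 0.03 [ 1.25   0.065 -0.037] [0.28, 0.24, 0.19, 0.15, 0.11, 0.1, 0.11, 0.11, 0.09, 0.07, 0.06]
0.9 0.09 [ 1.25   0.068 -0.061] [0.28, 0.27, 0.22, 0.17, 0.12, 0.1, 0.11, 0.12, 0.1, 0.08, 0.07]
1 0.03 [ 1.25  -0.337 -1.173] [0.28, 0.24, 0.19, 0.15, 0.11, 0.11, 0.13, 0.13, -0.03, -0.19, -0.34]
1 0.09 [ 1.25  -0.266 -1.187] [0.28, 0.27, 0.22, 0.17, 0.13, 0.11, 0.12, 0.13, 0.05, -0.11, -0.27]
1.2 0.03 [ 1.25   0.02  -0.082] [0.28, 0.24, 0.19, 0.15, 0.1, 0.08, 0.08, 0.07, 0.05, 0.03, 0.02]
1.2 0.09 [ 1.25   0.025 -0.099] [0.28, 0.27, 0.22, 0.17, 0.12, 0.09, 0.08, 0.08, 0.06, 0.04, 0.02]
```

```bash
cat >> h.py <<'E'
M=np.array([[0,1,0],[1,0,0],[0,0,-1.]]).T
def rz(a): return Ro.from_euler("z",a).as_matrix()
def pose(p,yaw,th): 
    R=rz(yaw)@Ro.from_euler("y",th).as_matrix(); return R@M, np.array(p)+R@[0,0,L/1000]
def rows(cmd0,piv,yaw,th,save_it=True):
    """relative rows from commanded pose cmd0=(p,yaw,th); log commanded track"""
    R0,x0=pose(*cmd0); out=[]
    for p,y,t in zip(piv,yaw,th):
        R,x=pose(p,y,t); s=R0.T@(x-x0)*1000; a=np.degrees(Ro.from_matrix(R0.T@R).as_rotvec())
        out.append([0]+(np.round(s*2)/2).tolist()+a.round(1).tolist())
    print(json.dumps([out]).replace(".0,",",").replace(".0]","]").replace("-0,","0,"))
    if save_it:
        d=load(); d["cmd"]+=[[r.get_state()["clock"]+.125*(i+1),*map(float,piv[i]),float(yaw[i]),float(th[i])] for i in range(len(th))]; save(d)
LAG=.03
def track():
    d=load(); c=np.array(d["cmd"]); return c[:,0],c
def aacc(t,T,c,dt=.03):
    p=lambda q:np.array([np.interp(q-LAG,T,c[:,k]) for k in (1,2)])
    a=(p(t+.0625)-2*p(t)+p(t-.0625))/.0625**2; y=np.interp(t,T,c[:,4]); return a[0]*np.cos(y)+a[1]*np.sin(y)
def propagate(f,v,t0,t1,T,c,s,dt=.005,at=()):
    n=max(1,int(round((t1-t0)/dt))); dt=(t1-t0)/n; tt=t0+dt*np.arange(n+1); res=[(t0,f,v)]
    for t in tt[:-1]:
        q=np.interp(t+dt/2-LAG,T,c[:,5]); qd=(np.interp(t+dt-LAG,T,c[:,5])-np.interp(t-LAG,T,c[:,5]))/dt
        v+=dt*(A8*f-(K*(f-q)+C*(v-qd))/s-ML*aacc(t,T,c)); f+=dt*v; res.append((t+dt,f,v))
    return np.array(res)
def estimate(tstart,s=None):
    """batch fit phi(t) from tstart on; returns (f,v,s) now"""
    d=load(); T,c=track(); m=np.array([x for x in d["meas"] if x[0]>=tstart-1e-6]); t0=m[0,0]; now=r.get_state()["clock"]
    def g(p):
        o=propagate(p[0],p[1],t0,now,T,c,p[2]); return np.r_[(np.interp(m[:,0],o[:,0],o[:,1])-(m[:,1]+m[:,2]))/.003,(p[2]-S0)/.05,p[3]*0]
    b=least_squares(g,[m[0,1]+m[0,2],0,S0,0]).x; o=propagate(b[0],b[1],t0,now,T,c,b[2])
    print("fit",b[:3].round(3),"resid",(g(b)[:len(m)]*.003).round(4).tolist(),"now",o[-1].round(4)); return o[-1,1],o[-1,2],b[2]
S0=1.12
def plan(f,v,s,piv,yaw,th0,gap=.15,wth=.15,lim=.14,extra=10,thref=0):
    """MPC: theta rows for len(piv) rows, then gap hold, then extra virtual rows"""
    now=r.get_state()["clock"]; T0,c0=track(); n=len(piv); N=n+extra
    T=np.r_[now+.125*np.arange(1,n+1),now+.125*n+gap+.125*np.arange(1,extra+1)]
    base=np.array([[t,*(piv[min(i,n-1)]),yaw[min(i,n-1)],0.] for i,t in enumerate(T)])
    def run(u,f,v):
        cc=np.vstack([c0,base[:n],base[n-1:n],base[n:]]); th=np.r_[c0[:,5],u[:n],u[n-1],u[n:]]
        cc[:,5]=th; cc[len(c0)+n,0]=now+.125*n+gap
        o=propagate(f,v,now,T[-1],cc[:,0],cc,s,dt=.0125); return o
    o0=run(np.zeros(N),f,v); G=[]
    pick=lambda o:np.r_[o[::5,1]*1,o[::5,2]*.3,(o[-1,1]+o[-1,2]/1.9)*10]
    b0=pick(o0)
    for i in range(N): e=np.zeros(N);e[i]=1;G.append(pick(run(e,f,v))-b0)
    G=np.array(G).T; D=np.diff(np.vstack([np.zeros((1,N)),np.eye(N)]),axis=0); D2=np.diff(D,axis=0)
    r1=np.zeros(N);r1[0]=th0; 
    A=np.vstack([G,wth*np.eye(N),.4*D,.8*D2,.8*D[:1]]); b=np.r_[-b0,np.full(N,wth*thref),.4*r1,np.r_[np.zeros(N-1)],.8*th0]
    u=lsq_linear(A,b,bounds=(-lim,lim)).x; u=np.radians(np.degrees(u).round(1))
    o=run(u,f,v); k=o[:,0]<=now+.125*n+gap+1e-6
    print("plan phi",o[k][::10,1].round(3).tolist(),"end v",o[k][-1,2].round(3)); return u[:n]
E
python3 - <<'E'
from h import *
s=r.get_state(); Rt=Ro.from_quat(s["eef_rot"]).as_matrix(); yaw=np.arctan2(Rt[1,1],Rt[0,1])
p=s["tool_pos"]-[0,0,L/1000]; print(p,yaw)
d=load(); d["meas"]=[]; d["cmd"]=[[s["clock"],*p,yaw,0.]]; save(d)
th=np.radians([-3,-6.5,-9.5,-11.2,-12])
rows((p,yaw,0),[p]*5,[yaw]*5,th)
E
```

```text
[ 0.53276213 -0.26194147  0.25375681] -0.6128903219955183
[[[0, 0, -8, 0, -3, 0, -0], [0, 0, -17, 1, -6.5, 0, -0], [0, 0, -25, 2, -9.5, 0, 0], [0, 0, -29.5, 3, -11.2, 0, 0], [0, 0, -31.5, 3.5, -12, 0, -0]]]
```

Emit:
move_arm(targets=[[[0, 0, -8, 0, -3, 0, 0], [0, 0, -17, 1, -6.5, 0, 0], [0, 0, -25, 2, -9.5, 0, 0], [0, 0, -29.5, 3, -11.2, 0, 0], [0, 0, -31.5, 3.5, -12, 0, 0]]], newtons=50)

```text
clock: 6.35
tool_pos: [0.5061, -0.2432, 0.4023]
eef_rot: [0.883, 0.458, 0.047, 0.092]
contact_force: [0.3, -0.2, -6.4]
opening: 0.15
finger_force: 50.1
```

```bash
python3 - <<'E'
from h import *
s,w=measure(3); T,c=track(); p=c[-1,1:4]; yaw=c[-1,4]; th=c[-1,5]
print(s["tool_pos"],pose(p,yaw,th)[1])
f,v,sc=estimate(load()["meas"][0][0])
u=plan(f,v,sc,[p]*10,[yaw]*10,th,lim=.24); rows((p,yaw,th),[p]*10,[yaw]*10,u)
E
```

```text
t=6.350 th=-0.2077 roll=-0.0007 nod=0.1263 phi=-0.0815 err=23.0
t=6.400 th=-0.2081 roll=-0.0007 nod=0.0988 phi=-0.1093 err=23.0
t=6.450 th=-0.2083 roll=-0.0004 nod=0.0588 phi=-0.1495 err=27.0
[ 0.50666018 -0.24350211  0.40255479] [ 0.50691158 -0.24376259  0.40243524]
fit [-0.08  -0.634  1.12 ] resid [0.0017, -0.0034, 0.0017] now [ 6.5    -0.1853 -0.7734]
plan phi [-0.185, -0.27, -0.336, -0.398, -0.46, -0.525, -0.596, -0.679, -0.775, -0.889, -1.026, -1.193] end v -1.503
[[[0, 0, 66, 15, 25.8, 0, -0], [0, 0, 66, 15, 25.8, 0, -0], [0, 0, 66, 15, 25.8, 0, -0], [0, 0, 66, 15, 25.8, 0, -0], [0, 0, 66, 15, 25.8, 0, -0], [0, 0, 66, 15, 25.8, 0, -0], [0, 0, 66, 15, 25.8, 0, -0], [0, 0, 66, 15, 25.8, 0, -0], [0, 0, 66, 15, 25.8, 0, -0], [0, 0, 66, 15, 25.8, 0, -0]]]
```

The stop kicked the pin too hard, so it will flop to the other side, still over its starting place. I'll settle it on that stop and retry more gently.

```bash
python3 - <<'E'
from h import *
d=load(); d["cmd"]=d["cmd"][:-10]; save(d); T,c=track(); p=c[-1,1:4]; yaw=c[-1,4]; th=c[-1,5]
u=np.radians([-10,-7,-4,-1,1.5,3,4,4.5,4.5,4.5]); rows((p,yaw,th),[p]*10,[yaw]*10,u)
E
```

```text
[[[0, 0, 5.5, 0, 2, 0, -0], [0, 0, 13, 0.5, 5, 0, 0], [0, 0, 21, 1.5, 8, 0, 0], [0, 0, 29, 3, 11, 0, -0], [0, 0, 35.5, 4, 13.5, 0, -0], [0, 0, 39.5, 5, 15, 0, 0], [0, 0, 42, 6, 16, 0, 0], [0, 0, 43, 6.5, 16.5, 0, 0], [0, 0, 43, 6.5, 16.5, 0, 0], [0, 0, 43, 6.5, 16.5, 0, 0]]]
```

Emit:
move_arm(targets=[[[0, 0, 5.5, 0, 2, 0, 0], [0, 0, 13, 0.5, 5, 0, 0], [0, 0, 21, 1.5, 8, 0, 0], [0, 0, 29, 3, 11, 0, 0], [0, 0, 35.5, 4, 13.5, 0, 0], [0, 0, 39.5, 5, 15, 0, 0], [0, 0, 42, 6, 16, 0, 0], [0, 0, 43, 6.5, 16.5, 0, 0], [0, 0, 43, 6.5, 16.5, 0, 0], [0, 0, 43, 6.5, 16.5, 0, 0]]], newtons=50)

```text
clock: 7.75
tool_pos: [0.5427, -0.2687, 0.4057]
eef_rot: [0.887, 0.461, -0.018, -0.035]
contact_force: [-0.3, -0.7, -6.6]
opening: 0.151
finger_force: 50.0
```

```bash
python3 - <<'E'
from h import *
s,w=measure(2); T,c=track(); p=c[-1,1:4]; yaw=c[-1,4]; th=c[-1,5]
print(s["tool_pos"],pose(p,yaw,th)[1])
u=np.radians([5,5.6,6.2,6.8,7.4,8,8.4,8.6]); rows((p,yaw,th),[p]*8,[yaw]*8,u)
E
```

```text
t=7.750 th=0.0779 roll=0.0000 nod=-0.2512 phi=-0.1734 err=31.0
t=7.800 th=0.0780 roll=0.0000 nod=-0.2525 phi=-0.1745 err=30.0
[ 0.54267717 -0.26866592  0.40571804] [ 0.54251729 -0.26880158  0.40528824]
[[[0, 0, 1.5, 0, 0.5, 0, 0], [0, 0, 3, 0, 1.1, 0, 0], [0, 0, 4.5, 0, 1.7, 0, 0], [0, 0, 6, 0, 2.3, 0, 0], [0, 0, 7.5, 0, 2.9, 0, 0], [0, 0, 9.5, 0.5, 3.5, 0, 0], [0, 0, 10.5, 0.5, 3.9, 0, 0], [0, 0, 11, 0.5, 4.1, 0, 0]]]
```

```bash
python3 - <<'E'
from h import *
s,w=measure(4)
a=np.load("w4.npy").astype(int).sum(2);b=w.astype(int).sum(2)
for y in (133,137,141,180):
  for g in (a,b):
    i=np.where(g[y,235:410]<170)[0]+235; print(y,i.min() if len(i) else None,i.max() if len(i) else None)
m=white(w)
for y in (246,254,262,270,278):
    i=np.where(m[y,220:430])[0]+220; print(y,i.min(),i.max(),len(i))
E
```

```text
t=7.850 th=0.0780 roll=-0.0000 nod=-0.2525 phi=-0.1745 err=30.0
t=7.900 th=0.0780 roll=-0.0001 nod=-0.2525 phi=-0.1745 err=30.0
t=7.950 th=0.0781 roll=-0.0001 nod=-0.2550 phi=-0.1769 err=33.0
t=8.000 th=0.0781 roll=-0.0001 nod=-0.2575 phi=-0.1794 err=33.0
133 253 389
133 255 391
137 253 389
137 255 391
141 254 388
141 256 389
180 258 385
180 259 387
246 240 302 63
254 239 302 64
262 239 302 64
270 243 300 58
278 249 293 45
```

```bash
sed -i 's/q=np.interp(t+dt\/2-LAG,T,c\[:,5\]); qd=(\(.*\))\/dt$/q=TF*np.interp(t+dt\/2-LAG,T,c[:,5]); qd=TF*(\1)\/dt/' h.py; sed -i 's/^S0=1.12/S0=1.12; TF=.904/; s/(m\[:,1\]+m\[:,2\])/(m[:,1]*.859+m[:,2])/; s/phi={n+th:.4f}/phi={n+.859*th:.4f}/' h.py; grep -n "TF\*" h.py
cat >> h.py <<'E'
def step(k,tstart,n=10,lim=.15,piv=None,yaws=None,**kw):
    if k: s,w=measure(k); np.save("wlast.npy",w)
    d=load(); now=r.get_state()["clock"]; d["cmd"]=[x for x in d["cmd"] if x[0]<=now+.001]; save(d)  # drop unexecuted rows
    T,c=track(); p=c[-1,1:4]; yaw=c[-1,4]; th=c[-1,5]; st=r.get_state(); print("pos err mm",((st["tool_pos"]-pose(p,yaw,th)[1])*1000).round(1),"F",st["contact_force"].round(1))
    f,v,sc=estimate(tstart)
    piv=[p]*n if piv is None else piv; yaws=[yaw]*n if yaws is None else yaws
    u=plan(f,v,sc,piv,yaws,th,lim=lim,**kw); print("theta",np.degrees(u).round(1).tolist()); rows((p,yaw,th),piv,yaws,u)
E
python3 - <<'E'
from h import *
d=load(); d["cmd"]=[x for x in d["cmd"] if x[0]<7.76]; 
t=r.get_state()["clock"]; d["cmd"].append([t]+d["cmd"][-1][1:]); save(d)
step(0,7.74,n=8,lim=.35)
E
```

```text
71:        q=TF*np.interp(t+dt/2-LAG,T,c[:,5]); qd=TF*(np.interp(t+dt-LAG,T,c[:,5])-np.interp(t-LAG,T,c[:,5]))/dt
pos err mm [ 0.2 -0.   0.3] F [-0.7  0.3 -6.6]
fit [-0.185  0.025  1.118] resid [-0.001, 0.0009, 0.0007, -0.0004, 0.0001, -0.0003] now [ 8.05   -0.1944 -0.0814]
plan phi [-0.194, -0.201, -0.192, -0.168, -0.135, -0.101, -0.069, -0.045, -0.028, -0.017] end v 0.073
theta [15.0, 20.1, 20.1, 16.8, 11.4, 6.0, 1.8, -0.7]
[[[0, 0, 27.5, 2.5, 10.5, 0, 0], [0, 0, 41, 5.5, 15.6, 0, -0], [0, 0, 41, 5.5, 15.6, 0, -0], [0, 0, 32.5, 3.5, 12.3, 0, 0], [0, 0, 18.5, 1, 6.9, 0, 0], [0, 0, 4, 0, 1.5, 0, 0], [0, 0, -7, 0, -2.7, 0, 0], [0, 0, -14, 0.5, -5.2, 0, 0]]]
```

The planner ignores the stops, so I'll nudge gently across the threshold and then take over with feedback.

```bash
sed -i 's/print("plan phi"/print("max|nod|",np.abs(o[k][:,1]-TF*np.interp(o[k][:,0],np.r_[now,T],np.r_[th0,u])).max().round(3),"plan phi"/' h.py
python3 - <<'E'
from h import *
d=load(); now=r.get_state()["clock"]; d["cmd"]=[x for x in d["cmd"] if x[0]<=now+.001]; save(d)
T,c=track(); p=c[-1,1:4]; yaw=c[-1,4]; th=c[-1,5]
u=np.radians([5.3,6.5,7.7,8.8,9.4]); rows((p,yaw,th),[p]*5,[yaw]*5,u)
E
```

```text
[[[0, 0, 2, 0, 0.8, 0, 0], [0, 0, 5.5, 0, 2, 0, -0], [0, 0, 8.5, 0, 3.2, 0, 0], [0, 0, 11.5, 0.5, 4.3, 0, 0], [0, 0, 13, 0.5, 4.9, 0, -0]]]
```

Emit:
move_arm(targets=[[[0, 0, 2, 0, 0.8, 0, 0], [0, 0, 5.5, 0, 2.0, 0, 0], [0, 0, 8.5, 0, 3.2, 0, 0], [0, 0, 11.5, 0.5, 4.3, 0, 0], [0, 0, 13, 0.5, 4.9, 0, 0]]], newtons=50)

```text
clock: 8.68
tool_pos: [0.5538, -0.2766, 0.4034]
eef_rot: [0.885, 0.459, -0.038, -0.073]
contact_force: [-0.8, 0.1, -5.9]
opening: 0.149
finger_force: 50.1
```

```bash
python3 - <<'E'
from h import *
t=r.get_state()["clock"]; step(3,t-.001,n=8,lim=.3)
E
```

```text
t=8.675 th=0.1650 roll=0.0000 nod=-0.2562 phi=-0.1145 err=22.0
t=8.725 th=0.1652 roll=0.0000 nod=-0.2512 phi=-0.1094 err=22.0
t=8.775 th=0.1646 roll=-0.0000 nod=-0.2387 phi=-0.0974 err=20.0
pos err mm [ 0.5 -0.1 -0. ] F [-0.2  0.3 -6.5]
fit [-0.116  0.162  1.119] resid [-0.0011, 0.0022, -0.0011] now [ 8.825  -0.0893  0.1882]
max|nod| 0.238 plan phi [-0.089, -0.068, -0.05, -0.034, -0.021, -0.012, -0.007, -0.004, -0.002, -0.001] end v 0.002
theta [4.0, 3.7, 2.0, 0.3, -0.7, -1.1, -1.0, -0.7]
[[[0, 0, -14.5, 0.5, -5.4, 0, 0], [0, 0, -15, 1, -5.7, 0, 0], [0, 0, -19.5, 1.5, -7.4, 0, 0], [0, 0, -24, 2, -9.1, 0, -0], [0, 0, -26.5, 2.5, -10.1, 0, 0], [0, 0, -27.5, 2.5, -10.5, 0, 0], [0, 0, -27.5, 2.5, -10.4, 0, -0], [0, 0, -26.5, 2.5, -10.1, 0, 0]]]
```

Emit:
move_arm(targets=[[[0, 0, -14.5, 0.5, -5.4, 0, 0], [0, 0, -15, 1, -5.7, 0, 0], [0, 0, -19.5, 1.5, -7.4, 0, 0], [0, 0, -24, 2, -9.1, 0, 0], [0, 0, -26.5, 2.5, -10.1, 0, 0], [0, 0, -27.5, 2.5, -10.5, 0, 0]]], newtons=50)

```text
clock: 9.57
tool_pos: [0.5312, -0.2606, 0.4063]
eef_rot: [0.887, 0.461, 0.005, 0.009]
contact_force: [0.8, -0.4, -6.4]
opening: 0.151
finger_force: 50.0
```

```bash
python3 - <<'E'
from h import *
step(3,8.674,n=8)
E
```

```text
t=9.575 th=-0.0200 roll=0.0002 nod=0.0750 phi=0.0578 err=22.0
t=9.625 th=-0.0194 roll=-0.0001 nod=0.0750 phi=0.0583 err=23.0
t=9.675 th=-0.0187 roll=-0.0001 nod=0.0838 phi=0.0677 err=23.0
pos err mm [ 0.3 -0.1  0.1] F [ 0.8 -0.3 -7.5]
fit [-0.12   0.264  1.106] resid [-0.0053, 0.0028, 0.0037, -0.0037, 0.0027, 0.0002] now [9.725  0.075  0.1443]
max|nod| 0.226 plan phi [0.075, 0.088, 0.09, 0.087, 0.08, 0.068, 0.054, 0.039, 0.028, 0.019] end v -0.068
theta [-8.6, -8.6, -8.6, -8.6, -8.2, -6.4, -3.8, -1.4]
[[[0, 0, -20, 1.5, -7.6, 0, 0], [0, 0, -20, 1.5, -7.6, 0, 0], [0, 0, -20, 1.5, -7.6, 0, 0], [0, 0, -20, 1.5, -7.6, 0, 0], [0, 0, -19, 1, -7.2, 0, -0], [0, 0, -14.5, 0.5, -5.4, 0, -0], [0, 0, -7.5, 0, -2.8, 0, 0], [0, 0, -1, 0, -0.4, 0, 0]]]
```

Emit:
move_arm(targets=[[[0, 0, -20, 1.5, -7.6, 0, 0], [0, 0, -20, 1.5, -7.6, 0, 0], [0, 0, -20, 1.5, -7.6, 0, 0], [0, 0, -20, 1.5, -7.6, 0, 0], [0, 0, -19, 1, -7.2, 0, 0], [0, 0, -14.5, 0.5, -5.4, 0, 0]]], newtons=50)

```text
clock: 10.48
tool_pos: [0.5195, -0.2524, 0.4055]
eef_rot: [0.886, 0.46, 0.026, 0.05]
contact_force: [0.2, -0.4, -6.2]
opening: 0.148
finger_force: 49.8
```

```bash
python3 - <<'E'
from h import *
step(3,9.57,n=8)
E
```

```text
t=10.475 th=-0.1129 roll=0.0001 nod=-0.3000 phi=-0.3970 err=166.0
t=10.525 th=-0.1132 roll=0.0007 nod=-0.2975 phi=-0.3948 err=163.0
t=10.575 th=-0.1138 roll=0.0007 nod=-0.2800 phi=-0.3778 err=93.0
pos err mm [-4.6  3.5 -0.4] F [-0.1 -0.1 -6.3]
fit [ 0.079 -0.406  0.45 ] resid [0.0214, 0.001, -0.0273, 0.0259, 0.0062, -0.0247] now [10.625  -0.4126 -0.1674]
max|nod| 0.537 plan phi [-0.413, -0.401, -0.336, -0.252, -0.171, -0.11, -0.069, -0.045, -0.029, -0.018] end v 0.051
theta [8.6, 8.6, 5.9, 1.4, -2.0, -3.2, -2.8, -1.8]
[[[0, 0, 32.5, 3.5, 12.4, 0, 0], [0, 0, 32.5, 3.5, 12.4, 0, 0], [0, 0, 25.5, 2, 9.7, 0, -0], [0, 0, 14, 0.5, 5.2, 0, 0], [0, 0, 5, 0, 1.8, 0, 0], [0, 0, 1.5, 0, 0.6, 0, 0], [0, 0, 2.5, 0, 1, 0, 0], [0, 0, 5.5, 0, 2, 0, 0]]]
```

```bash
python3 - <<'E'
import numpy as np,cv2
w=np.load("wlast.npy"); cv2.imwrite("pics/w5.png",w[100:440,180:560,::-1])
E
```

```text
(no output)
```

View pics/w5.png

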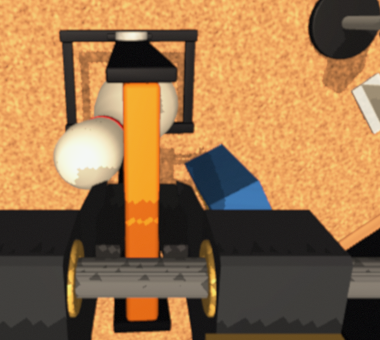

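The pin really is at the negative stop. The frame's base has also shifted about 12 px in view, so the frame tilts in the grip when I rotate fast. I'll measure that grip tilt in every image, grip at 60 N and rotate more slowly.

```bash
cat >> h.py <<'E'
def rot(P,e):
    P=np.atleast_2d(P).astype(float); G=np.array([0,0,.315]); return (P-G)@Ro.from_euler("y",e).as_matrix().T+G
def eps_meas(w):
    g=w.astype(int).sum(2); out=[]
    for y in range(131,141):
        i=np.where(g[y,215:430]<170)[0]+215
        if len(i) and 128<i.max()-i.min()<145: out.append((i.min()+i.max())/2)
    wh=white(w)[128:146,290:350]; j=np.where(wh.sum(0)>=4)[0]; nut=(j.min()+j.max())/2+290 if len(j) else np.nan; 
    e1=-(np.median(out)-321.2)/267 if out else np.nan
    return e1,nut,len(out)
def nod_meas(w,e):
    m=white(w); yy,xx=np.mgrid[0:480,0:640]; best=[]
    ok=(yy>=246)&(yy<=280)&((xx<299)|(xx>342))
    for n in np.arange(-.31,.311,.0025):
        (u,v),=ftool(rot([(HH*np.sin(n),0,.146+HH*np.cos(n))],e)); d=np.hypot(xx-u,yy-v)
        ins=ok&(d<32.3); ou=ok&(d>=32.3)&(d<46); best.append((n,(~m&ins).sum()+(m&ou).sum()))
    b=np.array(best); i=b[:,1].argmin(); lo=b[b[:,1]<=b[i,1]+6]; return lo[:,0].mean(),b[i,1]
def measure(k=3,keep=True):
    d=load(); ws=[]
    for _ in range(k):
        s=r.get_state(); th,ro=theta_of(s["eef_rot"]); w=r.snapshot("wrist"); ws.append(w); e,nut,q=eps_meas(w)
        if q<4: e=d.get("eps",0.); 
        n,er=nod_meas(w,e); d["eps"]=float(e); d["meas"].append([s["clock"],th+e,n])
        print(f"t={s['clock']:.3f} th={th:.4f} eps={e:.4f}({q}) nut={nut} roll={ro:.4f} nod={n:.4f} phi={n+th+e:.4f} err={er}")
    if keep: save(d)
    np.save("wlast.npy",np.array(ws)); return s,ws[-1]
E
sed -i 's/(m\[:,1\]\*.859+m\[:,2\])/(m[:,1]+m[:,2])/; s/TF=.904/TF=1./; s/<170)\[0\]+215/<170)[0]+215/' h.py
python3 - <<'E'
from h import *
d=load(); d["meas"]=[]; d["cmd"]=[x for x in d["cmd"] if x[0]<10.5]; save(d)
for a in (np.load("w3.npy"),np.load("w4.npy"),np.load("wlast.npy")): e=eps_meas(a); print(e,nod_meas(a,e[0]))
s,w=measure(3); T,c=track(); print(c[-1],(s["tool_pos"]-pose(c[-1,1:4],c[-1,4],c[-1,5])[1])*1000)
E
```

```text
(np.float64(0.0007490636704119424), np.float64(320.5), 9) (np.float64(0.2812500000000005), np.float64(42.0))
(np.float64(0.0007490636704119424), np.float64(321.0), 10) (np.float64(0.2812500000000005), np.float64(46.0))
(np.float64(0.04943820224719097), np.float64(310.5), 10) (np.float64(-0.25125), np.float64(60.0))
t=10.625 th=-0.1139 eps=0.0438(10) nut=311.5 roll=0.0007 nod=-0.2375 phi=-0.3076 err=39.0
t=10.675 th=-0.1139 eps=0.0457(9) nut=311.5 roll=0.0005 nod=-0.2275 phi=-0.2957 err=38.0
t=10.725 th=-0.1137 eps=0.0494(9) nut=310.5 roll=0.0002 nod=-0.2250 phi=-0.2893 err=41.0
[10.475       0.53276213 -0.26194147  0.25375681 -0.61289032 -0.11170107] [0.32860298 0.0425561  0.26486392]
```

```bash
python3 - <<'E'
from h import *
T,c=track(); p=c[-1,1:4]; yaw=c[-1,4]; th=c[-1,5]
d=load(); d["cmd"].append([r.get_state()["clock"]]+d["cmd"][-1][1:]); save(d)
u=np.radians([-5.4,-4,-2.5,-1,.5,1.5,2.3,2.8,3,3]); rows((p,yaw,th),[p]*10,[yaw]*10,u)
E
```

```text
[[[0, 0, 2.5, 0, 1, 0, 0], [0, 0, 6.5, 0, 2.4, 0, 0], [0, 0, 10.5, 0.5, 3.9, 0, -0], [0, 0, 14.5, 0.5, 5.4, 0, 0], [0, 0, 18.5, 1, 6.9, 0, 0], [0, 0, 21, 1.5, 7.9, 0, -0], [0, 0, 23, 1.5, 8.7, 0, -0], [0, 0, 24.5, 2, 9.2, 0, 0], [0, 0, 25, 2, 9.4, 0, 0], [0, 0, 25, 2, 9.4, 0, 0]]]
```

Emit:
move_arm(targets=[[[0, 0, 2.5, 0, 1, 0, 0], [0, 0, 6.5, 0, 2.4, 0, 0], [0, 0, 10.5, 0.5, 3.9, 0, 0], [0, 0, 14.5, 0.5, 5.4, 0, 0], [0, 0, 18.5, 1, 6.9, 0, 0], [0, 0, 21, 1.5, 7.9, 0, 0], [0, 0, 23, 2, 8.7, 0, 0], [0, 0, 24.5, 2, 9.2, 0, 0], [0, 0, 25, 2, 9.4, 0, 0], [0, 0, 25, 2, 9.4, 0, 0]]], newtons=60)

```text
clock: 12.02
tool_pos: [0.5395, -0.2665, 0.4061]
eef_rot: [0.887, 0.461, -0.012, -0.022]
contact_force: [-0.5, -0.3, -6.0]
opening: 0.15
finger_force: 59.7
```

```bash
python3 - <<'E'
from h import *
s,w=measure(3); T,c=track(); print(c[-1],(s["tool_pos"]-pose(c[-1,1:4],c[-1,4],c[-1,5])[1])*1000)
E
```

```text
t=12.025 th=0.0504 eps=0.0354(10) nut=313.5 roll=-0.0000 nod=-0.2637 phi=-0.1780 err=71.0
t=12.075 th=0.0504 eps=0.0345(10) nut=313.5 roll=-0.0000 nod=-0.2637 phi=-0.1789 err=75.0
t=12.125 th=0.0503 eps=0.0345(10) nut=313.5 roll=-0.0000 nod=-0.2637 phi=-0.1790 err=71.0
[12.025       0.53276213 -0.26194147  0.25375681 -0.61289032  0.05235988] [0.145501   0.10902748 0.59238685]
```

```bash
python3 - <<'E'
from h import *
s,w=measure(2); m=white(w)
import cv2
for a in (np.load("w4.npy"),w):
    mm=white(a).astype(np.uint8); mm[:, :225]=0; mm[:,425:]=0; mm[:200]=0; mm[290:]=0; mm[:,300:342]=0
    pts=[]
    for y in range(240,288):
        i=np.where(mm[y])[0]
        if len(i):
            x=i.min() if i.min()<298 else i.max()
            pts.append((x,y))
    P=np.array(pts,float); f=lambda q:np.hypot(P[:,0]-q[0],P[:,1]-q[1])-q[2]
    q=least_squares(f,[270 if P[:,0].mean()<320 else 375,254,32],loss="soft_l1").x; print(q,np.abs(f(q)).mean())
for n,e in ((-.28,.0345),(-.2637,.0345),(.28,.0007)): print(n,ftool(rot([(HH*np.sin(n),0,.146+HH*np.cos(n))],e)))
import cv2; cv2.imwrite("pics/w6.png",w[100:440,180:560,::-1])
E
```

```text
t=12.175 th=0.0503 eps=0.0345(10) nut=313.5 roll=-0.0000 nod=-0.2650 phi=-0.1802 err=71.0
t=12.225 th=0.0503 eps=0.0345(9) nut=313.5 roll=-0.0001 nod=-0.2683 phi=-0.1836 err=73.0
[353.00431767 245.18435539  56.44479139] 1.3680878635598213
[264.34878041 255.40379454  32.00858922] 0.29172953117165185
-0.28 [[262.52303174 253.75870898]]
-0.2637 [[265.59409457 254.02242248]]
0.28 [[376.53062997 253.21737411]]
```

View pics/w6.png

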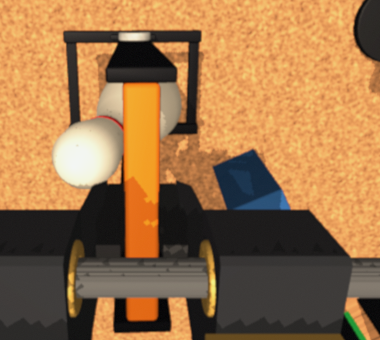

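The measurement holds up: the head's circle fit leaves 0.3 px. I'll put the grip tilt into the pose model, limit the tilt rate in the planner, and redo the gentle nudge.

```bash
cat >> h.py <<'E'
EL=.083; GG=.0167   # elastic grip tilt; TCP below grasp
def pose(p,yaw,th):
    e0=load().get("E0",0.); Rf=rz(yaw)@Ro.from_euler("y",th).as_matrix(); Rt=rz(yaw)@Ro.from_euler("y",th*(1+EL)-e0).as_matrix()
    return Rt@M, np.array(p)+Rf@[0,0,.169]-Rt@[0,0,GG]
def anchor():
    """commanded tool pose now -> (pivot,yaw,true tilt) with the present E0"""
    d=load(); R=np.array(d["tool"][0]); x=np.array(d["tool"][1]); tt,_=theta_of(Ro.from_matrix(R).as_quat()); yaw=np.arctan2(R[1,1],R[0,1])
    th=(tt+d["E0"])/(1+EL); p0=pose([0,0,0],yaw,th)[1]; return x-p0,yaw,th
def rows(piv,yaw,th):
    d=load(); R0=np.array(d["tool"][0]); x0=np.array(d["tool"][1]); out=[]
    for p,y,t in zip(piv,yaw,th):
        R,x=pose(p,y,t); s=R0.T@(x-x0)*1000; a=np.degrees(Ro.from_matrix(R0.T@R).as_rotvec())
        out.append([0]+(np.round(s*2)/2).tolist()+a.round(1).tolist())
    print(json.dumps([out]).replace(".0,",",").replace(".0]","]").replace("-0,","0,").replace("-0]","0]"))
    q=out[-1]; d["next"]=[(R0@Ro.from_rotvec(np.radians(q[4:])).as_matrix()).tolist(),(x0+R0@np.array(q[1:4])/1000).tolist()]
    now=r.get_state()["clock"]; d["cmd"].append([now]+d["cmd"][-1][1:])
    d["cmd"]+=[[now+.125*(i+1),*map(float,piv[i]),float(yaw[i]),float(th[i])] for i in range(len(th))]; d["tend"]=now+.125*len(th); save(d)
def commit():  # the rows last printed were all carried out
    d=load()
    if "next" in d and r.get_state()["clock"]>=d["tend"]-.01: d["tool"]=d.pop("next"); save(d)
def update_E0(k):
    d=load(); m=np.array(d["meas"][-k:]); d["E0"]=float(d["eps"]+EL*m[-1,1]) ; save(d); print("E0",round(d["E0"],4))
def plan(f,v,s,piv,yaw,th0,gap=.15,wth=.15,rate=.04,extra=10,lim=.3):
    now=r.get_state()["clock"]; T0,c0=track(); n=len(piv); N=n+extra
    T=np.r_[now+.125*np.arange(1,n+1),now+.125*n+gap+.125*np.arange(1,extra+1)]
    base=np.array([[t,*(piv[min(i,n-1)]),yaw[min(i,n-1)],0.] for i,t in enumerate(T)])
    def run(u,f,v):
        cc=np.vstack([c0,[[now,*c0[-1,1:]]],base[:n],base[n-1:n],base[n:]]); cc[-N-1:,5]=np.r_[u[:n],u[n-1],u[n:]]; cc[-N-2,5]=th0
        cc[-extra-1,0]=now+.125*n+gap
        return propagate(f,v,now,T[-1],cc[:,0],cc,s,dt=.0125)
    pick=lambda o:np.r_[o[::5,1],o[::5,2]*.3,(o[-1,1]+o[-1,2]/1.9)*10]
    S=np.tril(np.ones((N,N))); b0=pick(run(np.full(N,th0),f,v))
    G=np.array([pick(run(th0+S[:,i],f,v))-b0 for i in range(N)]).T
    D=np.eye(N)-np.eye(N,k=-1)
    A=np.vstack([G,wth*S,.2*np.eye(N),.6*D]); b=np.r_[-b0,np.full(N,-wth*th0),np.zeros(2*N)]
    u=th0+np.cumsum(lsq_linear(A,b,bounds=(-rate,rate)).x); u=np.radians(np.degrees(u).round(1))
    o=run(u,f,v); k=o[:,0]<=now+.125*n+gap+1e-6
    print("max|nod|",np.abs(o[k][:,1]-np.interp(o[k][:,0],np.r_[now,T],np.r_[th0,u])).max().round(3),"plan phi",o[k][::10,1].round(3).tolist(),"end v",o[k][-1,2].round(3)); return u[:n]
def step(k,tstart,n=8,path=None,fixE=True,**kw):
    commit(); s,w=measure(k)
    if fixE: update_E0(k)
    p,yaw,th=anchor(); d=load(); now=r.get_state()["clock"]; print("piv",p.round(4),"yaw",round(yaw,3),"th",round(th,4),"F",s["contact_force"].round(1),"err mm",((s["tool_pos"]-np.array(d["tool"][1]))*1000).round(1))
    f,v,sc=estimate(tstart); piv,yaws=path(p,yaw,n) if path else ([p]*n,[yaw]*n)
    u=plan(f,v,sc,piv,yaws,th,**kw); print("theta",np.degrees(u).round(1).tolist()); rows(piv,yaws,u)
E
python3 - <<'E'
from h import *
d=load(); d["E0"]=.0415; c=d["cmd"][-1]
# old-definition commanded tool pose
R=rz(c[4])@Ro.from_euler("y",c[5]).as_matrix(); d["tool"]=[(R@M).tolist(),(np.array(c[1:4])+R@[0,0,.152]).tolist()]; save(d)
p,yaw,th=anchor(); print(p,yaw,th)
d=load(); d["cmd"]=[[12.0,*p,yaw,th]]; save(d)
u=th+np.radians([.8,1.7,2.6,3.3,3.7]); rows([p]*5,[yaw]*5,u)
E
```

```text
[ 0.52801842 -0.25860554  0.2538599 ] -0.6128903219955184 0.08666655361018456
[[[0, 0, 2, 0, 0.9, 0, 0], [0, 0, 4.5, 0, 1.8, 0, 0], [0, 0, 7, 0.5, 2.8, 0, 0], [0, 0, 8.5, 0.5, 3.6, 0, 0], [0, 0, 9.5, 0.5, 4, 0, 0]]]
```

Emit:
move_arm(targets=[[[0, 0, 2, 0, 0.9, 0, 0], [0, 0, 4.5, 0, 1.8, 0, 0], [0, 0, 7, 0.5, 2.8, 0, 0], [0, 0, 8.5, 0.5, 3.6, 0, 0], [0, 0, 9.5, 0.5, 4, 0, 0]]], newtons=60)

```text
clock: 12.9
tool_pos: [0.5475, -0.2721, 0.4047]
eef_rot: [0.886, 0.46, -0.028, -0.054]
contact_force: [-0.2, -0.1, -6.4]
opening: 0.147
finger_force: 59.7
```

```bash
python3 - <<'E'
from h import *
t=r.get_state()["clock"]; step(4,t-.001,n=6)
E
```

```text
t=12.900 th=0.1211 eps=0.0288(9) nut=315.0 roll=0.0000 nod=-0.2562 phi=-0.1063 err=40.0
t=12.950 th=0.1210 eps=0.0288(9) nut=315.0 roll=0.0000 nod=-0.2462 phi=-0.0964 err=36.0
t=13.000 th=0.1205 eps=0.0270(9) nut=315.0 roll=0.0000 nod=-0.2362 phi=-0.0887 err=33.0
t=13.050 th=0.1204 eps=0.0270(9) nut=315.0 roll=0.0001 nod=-0.2262 phi=-0.0789 err=26.0
E0 0.0392
piv [ 0.5282 -0.2587  0.254 ] yaw -0.613 th 0.149 F [-1.   0.2 -6.1] err mm [ 0.4 -0.   0.4]
fit [-0.106  0.163  1.12 ] resid [0.0005, -0.001, 0.0004, 0.0001] now [13.1    -0.0687  0.2093]
max|nod| 0.218 plan phi [-0.069, -0.042, -0.015, 0.009, 0.031, 0.048, 0.059, 0.065] end v 0.026
theta [6.2, 4.0, 1.7, -0.6, -2.9, -5.2]
[[[0, 0, -6, 0, -2.5, 0, 0], [0, 0, -12, 0, -4.9, 0, 0], [0, 0, -18, 0.5, -7.4, 0, 0], [0, 0, -24, 1, -9.9, 0, 0], [0, 0, -30, 2, -12.4, 0, 0], [0, 0, -36, 3, -14.9, 0, 0]]]
```

Emit:
move_arm(targets=[[[0, 0, -6, 0, -2.5, 0, 0], [0, 0, -12, 0, -4.9, 0, 0], [0, 0, -18, 0.5, -7.4, 0, 0], [0, 0, -24, 1, -9.9, 0, 0], [0, 0, -30, 2, -12.4, 0, 0], [0, 0, -36, 3, -14.9, 0, 0]]], newtons=60)

```text
clock: 13.85
tool_pos: [0.5165, -0.2505, 0.4064]
eef_rot: [0.885, 0.46, 0.032, 0.062]
contact_force: [-0.2, -0.2, -7.0]
opening: 0.147
finger_force: 59.9
```

```bash
python3 - <<'E'
from h import *
step(3,12.89,n=7)
E
```

```text
t=13.850 th=-0.1393 eps=0.0513(9) nut=310.5 roll=-0.0004 nod=0.1838 phi=0.0957 err=11.0
t=13.900 th=-0.1393 eps=0.0438(9) nut=312.0 roll=-0.0011 nod=0.1938 phi=0.0983 err=13.0
t=13.950 th=-0.1382 eps=0.0551(9) nut=309.5 roll=-0.0009 nod=0.1863 phi=0.1031 err=11.0
E0 0.0482
piv [ 0.527  -0.2579  0.2541] yaw -0.613 th -0.0828 F [ 0.   0.2 -6.3] err mm [-1.6  1.4  0.8]
fit [-0.108  0.196  1.103] resid [-0.0016, -0.0015, 0.0014, 0.0027, -0.0023, 0.0007, 0.001] now [14.      0.1089  0.0932]
max|nod| 0.32 plan phi [0.109, 0.119, 0.123, 0.118, 0.104, 0.087, 0.069, 0.053, 0.038] end v -0.12
theta [-7.0, -9.3, -11.6, -10.6, -8.3, -6.0, -3.7]
[[[0, 0, -6, -0.5, -2.4, 0, 0], [0, 0, -12, -0.5, -4.9, 0, 0], [0, 0, -18, 0, -7.4, 0, 0], [0, 0, -15.5, 0, -6.3, 0, 0], [0, 0, -9.5, -0.5, -3.8, 0, 0], [0, 0, -3.5, 0, -1.4, 0, 0], [0, 0, 3, 0, 1.1, 0, 0]]]
```

```bash
python3 - <<'E'
import re
s=open("h.py").read()
i=s.rindex("    u=th0+np.cumsum(lsq_linear")
j=s.index("\n",i)
s=s[:i]+'''    for _ in range(8):
        u=th0+np.cumsum(lsq_linear(A,b,bounds=(-rate,rate)).x); bad=np.abs(u)>lim+.004
        if not bad.any(): break
        A=np.vstack([A,3*S[bad]]); b=np.r_[b,3*(np.sign(u[bad])*lim-th0)]
    u=np.radians(np.degrees(u).round(1))'''+s[j:]
s=s.replace("def rows(piv,yaw,th):\n    d=load();","def rows(piv,yaw,th):\n    d=load(); nw=r.get_state()['clock']; d['cmd']=[x for x in d['cmd'] if x[0]<=nw+.001];")
s=s.replace("commit(); s,w=measure(k)","commit(); s,w=measure(k) if k else (r.get_state(),0); fixE=fixE and k>0; d=load(); now=r.get_state()['clock']; d['cmd']=[x for x in d['cmd'] if x[0]<=now+.001]; save(d)")
open("h.py","w").write(s)
E
python3 - <<'E'
from h import *
step(0,12.89,n=7,lim=.15)
E
```

```text
piv [ 0.527  -0.2579  0.2541] yaw -0.613 th -0.0828 F [-0.4  0.4 -7.3] err mm [-1.   0.8  0.7]
fit [-0.108  0.196  1.103] resid [-0.0016, -0.0015, 0.0014, 0.0027, -0.0023, 0.0007, 0.001] now [14.      0.1089  0.0932]
max|nod| 0.28 plan phi [0.109, 0.12, 0.124, 0.122, 0.116, 0.106, 0.093, 0.077, 0.061] end v -0.14
theta [-7.0, -8.9, -8.9, -8.8, -8.8, -8.4, -6.2]
[[[0, 0, -6, -0.5, -2.4, 0, 0], [0, 0, -11, -0.5, -4.5, 0, 0], [0, 0, -11, -0.5, -4.5, 0, 0], [0, 0, -10.5, -0.5, -4.4, 0, 0], [0, 0, -10.5, -0.5, -4.4, 0, 0], [0, 0, -9.5, -0.5, -4, 0, 0], [0, 0, -4, 0, -1.6, 0, 0]]]
```

Emit:
move_arm(targets=[[[0, 0, -6, -0.5, -2.4, 0, 0], [0, 0, -11, -0.5, -4.5, 0, 0], [0, 0, -11, -0.5, -4.5, 0, 0], [0, 0, -10.5, -0.5, -4.4, 0, 0], [0, 0, -10.5, -0.5, -4.4, 0, 0], [0, 0, -9.5, -0.5, -4, 0, 0], [0, 0, -4, 0, -1.6, 0, 0]]], newtons=60)

```text
clock: 14.88
tool_pos: [0.5142, -0.2486, 0.406]
eef_rot: [0.884, 0.459, 0.038, 0.074]
contact_force: [-0.7, -1.1, -6.8]
opening: 0.151
finger_force: 60.0
```

```bash
python3 - <<'E'
from h import *
step(3,13.84,n=6,lim=.15)
E
```

```text
t=14.875 th=-0.1662 eps=0.0588(9) nut=309.5 roll=-0.0002 nod=0.0975 phi=-0.0099 err=20.0
t=14.925 th=-0.1661 eps=0.0663(9) nut=307.5 roll=0.0005 nod=0.0688 phi=-0.0311 err=63.0
t=14.975 th=-0.1673 eps=0.0513(9) nut=310.5 roll=0.0005 nod=0.0688 phi=-0.0473 err=54.0
E0 0.0417
piv [ 0.5278 -0.2584  0.254 ] yaw -0.613 th -0.1146 F [ 0.5 -0.5 -7.5] err mm [ 1.1 -0.9  0.1]
fit [0.097 0.05  1.076] resid [0.0013, 0.0008, -0.0024, -0.005, 0.0018, 0.0028] now [15.025  -0.0608 -0.3358]
max|nod| 0.592 plan phi [-0.061, -0.106, -0.155, -0.206, -0.259, -0.314, -0.371, -0.431] end v -0.521
theta [-4.3, -2.0, 0.3, 2.6, 4.9, 7.2]
[[[0, 0, 6, 0.5, 2.5, 0, 0], [0, 0, 12, 1, 4.9, 0, 0], [0, 0, 18, 2, 7.4, 0, 0], [0, 0, 24, 3.5, 9.9, 0, 0], [0, 0, 30, 4.5, 12.4, 0, 0], [0, 0, 35.5, 6.5, 14.9, 0, 0]]]
```

```bash
python3 - <<'E'
from h import *
p,yaw,th=anchor(); print(p,th)
p=np.array([.528,-.2586,.254]); u=np.radians([-5.6,-4.3,-2.8,-1.2,.4,1.8,3,4,4.6,4.8]); rows([p]*10,[yaw]*10,u)
def sim(th,mass=1.1,dt=.005,n0=-.28,lag=.03):
    T=np.arange(len(th))*.125; f,v=th[0]+n0,0;out=[]
    for t in np.arange(0,T[-1]+1e-9,dt):
        q=np.interp(t-lag,T,th);qd=(np.interp(t-lag+dt,T,th)-q)/dt
        v+=dt*(A8*f-(K*(f-q)+C*(v-qd))/mass); f+=dt*v
        if f-q<-.28: f=q-.28; v=max(v,qd)
        out.append((t,f,v,q))
    return np.array(out)
o=sim(np.radians([5,5.8,6.7,7.6,8.3,8.7,8.7,8.7])); print(o[::25].round(3).tolist())
for prof in ([4.8,5.8,6.8,7.7,8.2,7.6,6.2,4.4,2.6],[4.8,5.8,6.8,7.8,8.3,8.3,7.4,5.6,3.6,1.8],[4.8,5.8,6.8,7.8,8.5,8,6.5,4.7,3]):
  for m in (1.05,1.15):
    o=sim(np.radians(prof),m); print(m,o[-1].round(3),(o[-1,1]+o[-1,2]/1.9).round(3))
E
```

```text
[ 0.52779478 -0.25844827  0.25399161] -0.11461217178551765
[[[0, 0, 3, 0, 1, 0, 0], [0, 0, 6, 0.5, 2.5, 0, 0], [0, 0, 10, 1, 4.1, 0, 0], [0, 0, 14.5, 1.5, 5.8, 0, 0], [0, 0, 18.5, 2, 7.5, 0, 0], [0, 0, 22, 3, 9.1, 0, 0], [0, 0, 25, 3.5, 10.4, 0, 0], [0, 0, 27.5, 4, 11.4, 0, 0], [0, 0, 29.5, 4.5, 12.1, 0, 0], [0, 0, 30, 4.5, 12.3, 0, 0]]]
[[0.0, -0.193, 0.0, 0.087], [0.125, -0.182, 0.112, 0.098], [0.25, -0.167, 0.126, 0.113], [0.375, -0.151, 0.127, 0.129], [0.5, -0.135, 0.138, 0.142], [0.625, -0.116, 0.159, 0.15], [0.75, -0.095, 0.184, 0.152], [0.875, -0.07, 0.215, 0.152]]
1.05 [ 1.    -0.046  0.135  0.053] 0.025
1.15 [ 1.    -0.071  0.073  0.053] -0.033
1.05 [ 1.125 -0.01   0.165  0.039] 0.077
1.15 [ 1.125 -0.041  0.098  0.039] 0.01
1.05 [ 1.    -0.038  0.157  0.059] 0.044
1.15 [ 1.    -0.062  0.1    0.059] -0.009
```

Emit:
move_arm(targets=[[[0, 0, 3, 0, 1, 0, 0], [0, 0, 6, 0.5, 2.5, 0, 0], [0, 0, 10, 1, 4.1, 0, 0], [0, 0, 14.5, 1.5, 5.8, 0, 0], [0, 0, 18.5, 2, 7.5, 0, 0], [0, 0, 22, 3, 9.1, 0, 0], [0, 0, 25, 3.5, 10.4, 0, 0], [0, 0, 27.5, 4, 11.4, 0, 0], [0, 0, 29.5, 4.5, 12.1, 0, 0], [0, 0, 30, 4.5, 12.3, 0, 0]]], newtons=60)

```text
clock: 16.27
tool_pos: [0.5395, -0.2665, 0.4063]
eef_rot: [0.887, 0.461, -0.011, -0.021]
contact_force: [-0.1, 0.9, -7.3]
opening: 0.149
finger_force: 59.7
```

```bash
python3 - <<'E'
from h import *
commit(); measure(3); update_E0(3); p,yaw,th=anchor(); print(p,th)
u=th+np.radians([1,2,2.9,3.4,2.8,1.4,-.4,-2.2]); rows([p]*8,[yaw]*8,u)
E
```

```text
t=16.275 th=0.0471 eps=0.0326(9) nut=313.5 roll=0.0000 nod=-0.2750 phi=-0.1953 err=76.0
t=16.325 th=0.0471 eps=0.0363(9) nut=313.0 roll=0.0000 nod=-0.2712 phi=-0.1879 err=79.0
t=16.375 th=0.0469 eps=0.0363(9) nut=313.0 roll=-0.0000 nod=-0.2712 phi=-0.1880 err=80.0
E0 0.0432
[ 0.5279751  -0.25857508  0.25421591] 0.08504831320824398
[[[0, 0, 2.5, 0, 1.1, 0, 0], [0, 0, 5.5, 0.5, 2.2, 0, 0], [0, 0, 7.5, 0.5, 3.1, 0, 0], [0, 0, 9, 0.5, 3.7, 0, 0], [0, 0, 7.5, 0.5, 3, 0, 0], [0, 0, 3.5, 0, 1.5, 0, 0], [0, 0, -1, 0, -0.4, 0, 0], [0, 0, -6, 0, -2.4, 0, 0]]]
```

Emit:
move_arm(targets=[[[0, 0, 2.5, 0, 1.1, 0, 0], [0, 0, 5.5, 0.5, 2.2, 0, 0], [0, 0, 7.5, 0.5, 3.1, 0, 0], [0, 0, 9, 0.5, 3.7, 0, 0], [0, 0, 7.5, 0.5, 3, 0, 0], [0, 0, 3.5, 0, 1.5, 0, 0], [0, 0, -1, 0, -0.4, 0, 0], [0, 0, -6, 0, -2.4, 0, 0]]], newtons=60)

```text
clock: 17.42
tool_pos: [0.5338, -0.2625, 0.4068]
eef_rot: [0.887, 0.461, -0.001, -0.002]
contact_force: [-0.3, 0.6, -7.0]
opening: 0.146
finger_force: 59.7
```

```bash
python3 - <<'E'
from h import *
t=r.get_state()["clock"]; step(3,t-.001,n=4,rate=.05,lim=.2,fixE=False)
E
```

```text
t=17.425 th=0.0040 eps=0.0363(9) nut=313.0 roll=-0.0000 nod=-0.0512 phi=-0.0109 err=28.0
t=17.475 th=0.0035 eps=0.0326(9) nut=313.5 roll=-0.0003 nod=-0.0400 phi=-0.0039 err=25.0
t=17.525 th=0.0048 eps=0.0419(9) nut=312.0 roll=-0.0003 nod=-0.0375 phi=0.0092 err=22.0
piv [ 0.5278 -0.2585  0.2541] yaw -0.613 th 0.0464 F [ 0.2 -0.  -6.5] err mm [-0.9  1.   1.3]
fit [-0.012  0.204  1.12 ] resid [-0.001, 0.0021, -0.001] now [17.575   0.0185  0.2083]
max|nod| 0.244 plan phi [0.018, 0.044, 0.065, 0.08, 0.086, 0.084] end v -0.05
theta [-0.2, -3.1, -5.9, -8.8]
[[[0, 0, -7.5, 0, -3.1, 0, 0], [0, 0, -15, 0, -6.2, 0, 0], [0, 0, -22.5, 0.5, -9.3, 0, 0], [0, 0, -30, 1.5, -12.4, 0, 0]]]
```

Emit:
move_arm(targets=[[[0, 0, -7.5, 0, -3.1, 0, 0], [0, 0, -15, 0, -6.2, 0, 0], [0, 0, -22.5, 0.5, -9.3, 0, 0], [0, 0, -30, 1.5, -12.4, 0, 0]]], newtons=60)

```text
clock: 18.08
tool_pos: [0.5092, -0.2454, 0.4051]
eef_rot: [0.883, 0.458, 0.048, 0.094]
contact_force: [-0.1, -0.4, -6.5]
opening: 0.147
finger_force: 60.0
```

```bash
python3 - <<'E'
from h import *
step(3,17.42,n=4,rate=.05,lim=.17,fixE=False)
E
```

```text
t=18.075 th=-0.2110 eps=0.0551(9) nut=309.5 roll=-0.0002 nod=0.2263 phi=0.0703 err=15.0
t=18.125 th=-0.2101 eps=0.0476(9) nut=311.5 roll=-0.0013 nod=0.2300 phi=0.0675 err=16.0
t=18.175 th=-0.2085 eps=0.0644(9) nut=308.0 roll=-0.0012 nod=0.2088 phi=0.0647 err=13.0
piv [ 0.5279 -0.2585  0.2542] yaw -0.613 th -0.1535 F [ 0.1  0.6 -6.8] err mm [-1.7  1.3  0.2]
fit [-0.011  0.174  1.112] resid [0.0003, 0.0019, -0.0026, -0.0005, 0.0005, 0.0002] now [18.225   0.0608 -0.0915]
max|nod| 0.214 plan phi [0.061, 0.047, 0.033, 0.021, 0.014, 0.009] end v -0.032
theta [-6.6, -3.7, -1.3, 0.2]
[[[0, 0, 6, 0.5, 2.4, 0, 0], [0, 0, 13.5, 1.5, 5.5, 0, 0], [0, 0, 19.5, 2.5, 8.1, 0, 0], [0, 0, 23.5, 3.5, 9.7, 0, 0]]]
```

Emit:
move_arm(targets=[[[0, 0, 6, 0.5, 2.4, 0, 0], [0, 0, 13.5, 1.5, 5.5, 0, 0], [0, 0, 19.5, 2.5, 8.1, 0, 0], [0, 0, 23.5, 3.5, 9.7, 0, 0]]], newtons=60)

```text
clock: 18.73
tool_pos: [0.5305, -0.2605, 0.4064]
eef_rot: [0.888, 0.46, 0.01, 0.018]
contact_force: [0.2, 0.2, -5.9]
opening: 0.15
finger_force: 59.8
```

```bash
python3 - <<'E'
from h import *
step(3,17.42,n=5,rate=.04,lim=.12,fixE=False)
E
```

```text
t=18.725 th=-0.0403 eps=0.0419(9) nut=312.0 roll=0.0006 nod=-0.0237 phi=-0.0221 err=42.0
t=18.775 th=-0.0400 eps=0.0457(9) nut=311.5 roll=0.0008 nod=-0.0337 phi=-0.0281 err=16.0
t=18.825 th=-0.0410 eps=0.0401(9) nut=312.5 roll=0.0006 nod=-0.0312 phi=-0.0322 err=25.0
piv [ 0.5281 -0.2586  0.2541] yaw -0.613 th 0.0029 F [ 0.5 -0.8 -7.1] err mm [ 1.6 -1.3 -0.4]
fit [-0.011  0.191  0.987] resid [-0.0001, 0.0023, -0.0014, -0.0003, -0.001, -0.0033, 0.0008, 0.0012, -0.0001] now [18.875  -0.0376 -0.1067]
max|nod| 0.166 plan phi [-0.038, -0.049, -0.055, -0.053, -0.044, -0.034, -0.024] end v 0.082
theta [2.5, 4.7, 6.5, 5.1, 2.8]
[[[0, 0, 6, 0.5, 2.5, 0, 0], [0, 0, 12, 1, 4.9, 0, 0], [0, 0, 16.5, 1.5, 6.9, 0, 0], [0, 0, 13, 1, 5.3, 0, 0], [0, 0, 7, 0.5, 2.9, 0, 0]]]
```

Emit:
move_arm(targets=[[[0, 0, 6, 0.5, 2.5, 0, 0], [0, 0, 12, 1, 4.9, 0, 0], [0, 0, 16.5, 1.5, 6.9, 0, 0], [0, 0, 13, 1, 5.3, 0, 0], [0, 0, 7, 0.5, 2.9, 0, 0]]], newtons=60)

```text
clock: 19.5
tool_pos: [0.5357, -0.2638, 0.4063]
eef_rot: [0.888, 0.461, -0.001, -0.003]
contact_force: [0.3, -0.4, -6.5]
opening: 0.152
finger_force: 59.7
```

```bash
python3 - <<'E'
from h import *
step(3,18.07,n=5,rate=.04,lim=.12,fixE=False)
E
```

```text
t=19.500 th=0.0065 eps=0.0363(9) nut=313.0 roll=0.0005 nod=-0.0837 phi=-0.0410 err=31.0
t=19.550 th=0.0059 eps=0.0363(9) nut=313.5 roll=0.0001 nod=-0.0800 phi=-0.0378 err=30.0
t=19.600 th=0.0076 eps=0.0438(10) nut=311.5 roll=0.0001 nod=-0.0862 phi=-0.0348 err=32.0
piv [ 0.528  -0.2586  0.2541] yaw -0.613 th 0.0496 F [-1.1  0.4 -7.1] err mm [-0.3  0.7  1.3]
fit [ 0.071 -0.061  1.036] resid [0.0012, -0.0001, -0.0026, 0.0019, 0.0023, 0.0009, 0.0001, -0.0005, -0.0009] now [19.65   -0.0329  0.0583]
max|nod| 0.082 plan phi [-0.033, -0.025, -0.018, -0.012, -0.007, -0.004, -0.003] end v 0.01
theta [2.3, 1.3, 0.5, -0.1, -0.3]
[[[0, 0, -1.5, 0, -0.6, 0, 0], [0, 0, -4, 0, -1.7, 0, 0], [0, 0, -6, 0, -2.5, 0, 0], [0, 0, -7.5, 0, -3.2, 0, 0], [0, 0, -8.5, 0, -3.4, 0, 0]]]
```

Emit:
move_arm(targets=[[[0, 0, -1.5, 0, -0.6, 0, 0], [0, 0, -4, 0, -1.7, 0, 0], [0, 0, -6, 0, -2.5, 0, 0], [0, 0, -7.5, 0, -3.2, 0, 0], [0, 0, -8.5, 0, -3.4, 0, 0]]], newtons=60)

```text
clock: 20.27
tool_pos: [0.5278, -0.2583, 0.4068]
eef_rot: [0.887, 0.461, 0.012, 0.023]
contact_force: [0.0, -0.9, -7.4]
opening: 0.148
finger_force: 59.8
```

```bash
cat >> h.py <<'E'
A0=np.array([.528,-.2586,.254]); B0=np.array([.4842,.2634,.254]); YA,YB=-.613,.297
def go(f):
    """smooth stop-to-stop path to fraction f of the carry"""
    def path(p,yaw,n):
        p1=A0+f*(B0-A0); y1=YA+f*(YB-YA); t=np.arange(1,n+1)/n; s=10*t**3-15*t**4+6*t**5
        return [p+a*(p1-p) for a in s],[yaw+a*(y1-yaw) for a in s]
    return path
E
python3 - <<'E'
from h import *
step(3,18.72,n=6,rate=.04,lim=.12,fixE=False)
E
```

```text
t=20.275 th=-0.0511 eps=0.0438(9) nut=312.0 roll=-0.0001 nod=-0.0062 phi=-0.0135 err=50.0
t=20.325 th=-0.0508 eps=0.0438(9) nut=311.5 roll=-0.0001 nod=-0.0087 phi=-0.0158 err=52.0
t=20.375 th=-0.0507 eps=0.0438(9) nut=311.5 roll=-0.0001 nod=-0.0100 phi=-0.0169 err=39.0
piv [ 0.5278 -0.2585  0.2539] yaw -0.613 th -0.0052 F [-0.2  0.2 -7.3] err mm [0.  0.1 0.5]
fit [-0.023 -0.091  1.12 ] resid [-0.0009, 0.0007, 0.0004, 0.001, -0.0002, -0.0011, -0.0016, 0.0004, 0.0011] now [ 2.0425e+01 -1.6400e-02 -1.4400e-02]
max|nod| 0.055 plan phi [-0.016, -0.018, -0.016, -0.013, -0.009, -0.006, -0.003, -0.002] end v 0.009
theta [1.4, 2.2, 1.9, 1.1, 0.4, -0.1]
[[[0, 0, 4.5, 0.5, 1.8, 0, 0], [0, 0, 6.5, 0.5, 2.7, 0, 0], [0, 0, 6, 0.5, 2.4, 0, 0], [0, 0, 3.5, 0, 1.5, 0, 0], [0, 0, 2, 0, 0.8, 0, 0], [0, 0, 0.5, 0, 0.2, 0, 0]]]
```

Near balance, with fit residuals around 1 mrad. I'll keep holding.

Emit:
move_arm(targets=[[[0, 0, 4.5, 0.5, 1.8, 0, 0], [0, 0, 6.5, 0.5, 2.7, 0, 0], [0, 0, 6, 0.5, 2.4, 0, 0], [0, 0, 3.5, 0, 1.5, 0, 0], [0, 0, 2, 0, 0.8, 0, 0], [0, 0, 0.5, 0, 0.2, 0, 0]]], newtons=60)

```text
clock: 21.18
tool_pos: [0.528, -0.2584, 0.407]
eef_rot: [0.887, 0.461, 0.011, 0.021]
contact_force: [0.4, -0.3, -7.8]
opening: 0.148
finger_force: 59.8
```

```bash
python3 - <<'E'
from h import *
step(3,19.49,n=7,rate=.04,lim=.12,fixE=False,path=go(.1))
E
```

```text
t=21.175 th=-0.0482 eps=0.0419(9) nut=312.0 roll=-0.0002 nod=-0.0075 phi=-0.0137 err=46.0
t=21.225 th=-0.0482 eps=0.0401(9) nut=312.5 roll=-0.0003 nod=-0.0075 phi=-0.0156 err=49.0
t=21.275 th=-0.0478 eps=0.0438(9) nut=311.5 roll=-0.0002 nod=-0.0112 phi=-0.0153 err=49.0
piv [ 0.5278 -0.2585  0.254 ] yaw -0.613 th -0.002 F [ 0.4 -0.2 -7.5] err mm [-0.2  0.3  0.8]
fit [-0.04  -0.152  0.074] resid [0.0013, -0.0037, 0.003, 0.0075, 0.0075, 0.0077, 0.0173, 0.0143, 0.011] now [ 2.1325e+01 -5.6000e-03 -1.4700e-02]
max|nod| 0.004 plan phi [-0.006, -0.005, -0.003, -0.002, -0.001, -0.001, -0.0, -0.0, -0.001] end v 0.002
theta [-0.1, -0.2, -0.2, -0.1, -0.0, 0.1, 0.0]
[[[0, 1, -0.5, 0, 0, 0, -0.1], [0, 6, -5, 0, -0.1, 0, -0.8], [0, 15, -12.5, -0.5, -0.1, 0.1, -1.9], [0, 25.5, -21, -1, 0, 0.1, -3.3], [0, 34.5, -28.5, -1.5, 0.1, 0.2, -4.4], [0, 39.5, -32, -1.5, 0.2, 0.2, -5.1], [0, 40, -33, -1.5, 0.1, 0.2, -5.2]]]
```

```bash
cat >> h.py <<'E'
S0=1.11; BIAS=0.
_prop=propagate
def propagate(f,v,t0,t1,T,c,s,dt=.005,at=()):
    c=np.array(c); c[:,5]+=BIAS; return _prop(f,v,t0,t1,T,c,s,dt)
def estimate(tstart):
    global BIAS
    d=load(); T,c=track(); m=np.array([x for x in d["meas"] if x[0]>=tstart-1e-6]); t0=m[0,0]; now=r.get_state()["clock"]
    def tr(p):
        global BIAS
        BIAS=p[3]; return propagate(p[0],p[1],t0,now,T,c,p[2],dt=.01)
    def g(p):
        o=tr(p); return np.r_[(np.interp(m[:,0],o[:,0],o[:,1])-(m[:,1]+m[:,2]))/.003,(p[2]-S0)/.02,p[3]/.012]
    b=least_squares(g,[m[0,1]+m[0,2],0,S0,0],x_scale=[.02,.05,.05,.01]).x; o=tr(b)
    print("fit",b.round(4),"resid",(g(b)[:len(m)]*3).round(1).tolist(),"now",o[-1].round(4)); return o[-1,1],o[-1,2],b[2]
E
python3 - <<'E'
from h import *
step(0,18.72,n=6,rate=.04,lim=.12)
step(0,19.49,n=6,rate=.04,lim=.12)
E
```

```text
piv [ 0.5278 -0.2585  0.254 ] yaw -0.613 th -0.002 F [ 0.1 -0.4 -7.4] err mm [-0.1  0.2  0.7]
fit [-0.0233 -0.0885  1.1066 -0.0024] resid [-1.1, 0.6, 0.3, 1.9, 0.8, -0.1, -2.3, -0.6, -0.2, -0.4, 1.0, -0.1] now [ 2.1325e+01 -1.6200e-02 -1.8500e-02]
max|nod| 0.058 plan phi [-0.016, -0.018, -0.017, -0.013, -0.009, -0.006, -0.003, -0.002] end v 0.01
theta [1.7, 2.4, 2.1, 1.3, 0.5, 0.1]
[[[0, 0, 5, 0.5, 2, 0, 0], [0, 0, 6.5, 0.5, 2.7, 0, 0], [0, 0, 6, 0.5, 2.4, 0, 0], [0, 0, 3.5, 0, 1.5, 0, 0], [0, 0, 1.5, 0, 0.7, 0, 0], [0, 0, 0.5, 0, 0.2, 0, 0]]]
piv [ 0.5278 -0.2585  0.254 ] yaw -0.613 th -0.002 F [ 0.1 -0.4 -7.4] err mm [-0.1  0.2  0.7]
fit [-0.0402  0.052   1.1102 -0.0039] resid [0.7, -0.1, -0.7, -1.3, 0.4, 0.8, -0.4, 0.8, -0.4] now [ 2.1325e+01 -1.6700e-02 -2.2000e-02]
max|nod| 0.065 plan phi [-0.017, -0.019, -0.018, -0.014, -0.01, -0.007, -0.004, -0.003] end v 0.011
theta [1.8, 2.7, 2.3, 1.5, 0.7, 0.2]
[[[0, 0, 5, 0.5, 2.1, 0, 0], [0, 0, 7.5, 0.5, 3, 0, 0], [0, 0, 6.5, 0.5, 2.6, 0, 0], [0, 0, 4, 0.5, 1.7, 0, 0], [0, 0, 2, 0, 0.9, 0, 0], [0, 0, 1, 0, 0.3, 0, 0]]]
```

Emit:
move_arm(targets=[[[0, 0, 5, 0.5, 2.1, 0, 0], [0, 0, 7.5, 0.5, 3, 0, 0], [0, 0, 6.5, 0.5, 2.6, 0, 0], [0, 0, 4, 0.5, 1.7, 0, 0], [0, 0, 2, 0, 0.9, 0, 0], [0, 0, 1, 0, 0.3, 0, 0]]], newtons=60)

```text
clock: 22.08
tool_pos: [0.5288, -0.2589, 0.4071]
eef_rot: [0.887, 0.461, 0.01, 0.019]
contact_force: [1.0, -0.8, -7.0]
opening: 0.153
finger_force: 59.8
```

```bash
python3 - <<'E'
from h import *
step(3,19.49,n=8,rate=.04,lim=.12,fixE=False,path=go(.15))
E
```

```text
t=22.075 th=-0.0430 eps=0.0438(9) nut=312.0 roll=-0.0002 nod=-0.0050 phi=-0.0042 err=42.0
t=22.125 th=-0.0431 eps=0.0401(9) nut=312.5 roll=-0.0003 nod=-0.0025 phi=-0.0055 err=44.0
t=22.175 th=-0.0428 eps=0.0401(9) nut=312.5 roll=-0.0001 nod=-0.0037 phi=-0.0064 err=52.0
piv [ 0.5281 -0.2586  0.254 ] yaw -0.613 th 0.0029 F [ 0.5  0.4 -6. ] err mm [-0.1  0.3  0.8]
fit [-0.0403  0.0531  1.1102 -0.0042] resid [0.6, -0.2, -0.7, -1.1, 0.7, 1.0, -0.5, 0.7, -0.6, -1.7, 0.1, 1.4] now [ 2.2225e+01 -4.7000e-03  6.1000e-03]
max|nod| 0.022 plan phi [-0.005, -0.004, -0.004, -0.002, -0.0, 0.001, 0.002, 0.001, -0.0, -0.001] end v -0.003
theta [-0.5, -1.2, -1.4, -0.9, -0.1, 0.7, 1.2, 1.2]
[[[0, 1, -2.5, 0, -0.7, 0, -0.1], [0, 6, -9, -0.5, -1.5, 0, -0.8], [0, 16.5, -18, -0.5, -1.7, 0.1, -2.1], [0, 30, -28, -1, -1.2, 0.2, -3.9], [0, 43.5, -37.5, -1.5, -0.3, 0.2, -5.7], [0, 54.5, -44, -1.5, 0.6, 0.2, -7], [0, 60, -47, -2, 1.1, 0.2, -7.7], [0, 61, -48, -2, 1.1, 0.2, -7.8]]]
```

Emit:
move_arm(targets=[[[0, 1, -2.5, 0, -0.7, 0, -0.1], [0, 6, -9, -0.5, -1.5, 0, -0.8], [0, 16.5, -18, -0.5, -1.7, 0.1, -2.1], [0, 30, -28, -1, -1.2, 0.2, -3.9], [0, 43.5, -37.5, -1.5, -0.3, 0.2, -5.7], [0, 54.5, -44, -1.5, 0.6, 0.2, -7], [0, 60, -47, -2, 1.1, 0.2, -7.7], [0, 61, -48, -2, 1.1, 0.2, -7.8]]], newtons=60)

```text
clock: 23.22
tool_pos: [0.5254, -0.1816, 0.4066]
eef_rot: [0.854, 0.52, 0.006, 0.01]
contact_force: [0.5, 0.3, -6.4]
opening: 0.151
finger_force: 59.8
```

```bash
python3 - <<'E'
from h import *
step(3,21.17,n=8,rate=.04,lim=.12,fixE=False,path=go(.33))
E
```

```text
t=23.225 th=-0.0227 eps=0.0401(10) nut=312.5 roll=-0.0009 nod=-0.0250 phi=-0.0076 err=33.0
t=23.275 th=-0.0228 eps=0.0401(9) nut=312.5 roll=-0.0012 nod=-0.0250 phi=-0.0077 err=34.0
t=23.325 th=-0.0229 eps=0.0401(8) nut=312.5 roll=-0.0016 nod=-0.0275 phi=-0.0103 err=36.0
piv [ 0.5214 -0.18    0.2541] yaw -0.477 th 0.0207 F [-0.4  0.5 -6.7] err mm [ 0.2 -0.6  0.2]
fit [-0.0142 -0.0082  1.1101 -0.0056] resid [-0.5, 0.9, -0.3, -1.7, 0.0, 1.3, 0.3, -0.8, 0.5] now [ 2.3375e+01 -1.0900e-02 -2.0700e-02]
max|nod| 0.033 plan phi [-0.011, -0.012, -0.012, -0.009, -0.005, -0.002, 0.0, 0.0, -0.0, -0.001] end v -0.0
theta [1.2, 0.7, 0.1, -0.1, 0.2, 0.7, 1.1, 1.1]
[[[0, 1.5, -1, 0, 0, 0, -0.2], [0, 8.5, -6.5, 0, -0.5, 0.1, -1], [0, 22, -16.5, -0.5, -1.2, 0.1, -2.6], [0, 40, -28.5, -0.5, -1.4, 0.2, -4.7], [0, 58, -39, -1, -1.1, 0.2, -6.8], [0, 72, -46, -1, -0.5, 0.3, -8.4], [0, 79, -49.5, -1, -0.1, 0.2, -9.2], [0, 80, -50, -1, -0.1, 0.2, -9.4]]]
```

Emit:
move_arm(targets=[[[0, 1.5, -1, 0, 0, 0, -0.2], [0, 8.5, -6.5, 0, -0.5, 0.1, -1], [0, 22, -16.5, -0.5, -1.2, 0.1, -2.6], [0, 40, -28.5, -0.5, -1.4, 0.2, -4.7], [0, 58, -39, -1, -1.1, 0.2, -6.8], [0, 72, -46, -1, -0.5, 0.3, -8.4], [0, 79, -49.5, -1, -0.1, 0.2, -9.2], [0, 80, -50, -1, -0.1, 0.2, -9.4]]], newtons=60)

```text
clock: 24.38
tool_pos: [0.5176, -0.0874, 0.4064]
eef_rot: [0.808, 0.589, 0.007, 0.01]
contact_force: [0.2, -0.3, -7.2]
opening: 0.143
finger_force: 59.8
```

```bash
python3 - <<'E'
from h import *
step(3,22.07,n=8,rate=.04,lim=.12,fixE=False,path=go(.51))
E
```

```text
t=24.375 th=-0.0241 eps=0.0419(10) nut=312.5 roll=-0.0014 nod=-0.0012 phi=0.0166 err=55.0
t=24.425 th=-0.0241 eps=0.0401(9) nut=313.0 roll=-0.0018 nod=0.0025 phi=0.0185 err=53.0
t=24.475 th=-0.0244 eps=0.0401(8) nut=313.0 roll=-0.0021 nod=0.0038 phi=0.0194 err=55.0
piv [ 0.5136 -0.0866  0.254 ] yaw -0.313 th 0.0191 F [ 0.1 -0.  -7. ] err mm [ 0.4 -0.8  0.1]
fit [-0.0052  0.0013  1.1103 -0.0024] resid [-1.1, 0.2, 1.1, -0.1, -1.0, 0.6, 0.1, -0.3, 0.3] now [2.4525e+01 2.1700e-02 4.1600e-02]
max|nod| 0.114 plan phi [0.022, 0.027, 0.03, 0.029, 0.025, 0.019, 0.013, 0.008, 0.004, 0.002] end v -0.012
theta [-1.2, -3.5, -4.9, -4.3, -2.5, -0.7, 0.5, 0.9]
[[[0, 1.5, -6.5, 0, -2.5, 0, -0.1], [0, 9, -16, 0, -5, 0.1, -1], [0, 23.5, -26, 0, -6.5, 0.2, -2.6], [0, 42.5, -32.5, -0.5, -5.8, 0.4, -4.7], [0, 62.5, -36, -1, -3.9, 0.4, -6.8], [0, 78, -37.5, -1, -1.9, 0.4, -8.4], [0, 86, -37.5, -1, -0.6, 0.3, -9.2], [0, 87.5, -37, -1, -0.2, 0.3, -9.4]]]
```

Emit:
move_arm(targets=[[[0, 1.5, -6.5, 0, -2.5, 0, -0.1], [0, 9, -16, 0, -5, 0.1, -1], [0, 23.5, -26, 0, -6.5, 0.2, -2.6], [0, 42.5, -32.5, -0.5, -5.8, 0.4, -4.7], [0, 62.5, -36, -1, -3.9, 0.4, -6.8], [0, 78, -37.5, -1, -1.9, 0.4, -8.4], [0, 86, -37.5, -1, -0.6, 0.3, -9.2], [0, 87.5, -37, -1, -0.2, 0.3, -9.4]]], newtons=60)

```text
clock: 25.52
tool_pos: [0.5097, 0.0072, 0.4063]
eef_rot: [0.757, 0.653, 0.009, 0.01]
contact_force: [0.2, -0.3, -6.3]
opening: 0.147
finger_force: 59.8
```

```bash
python3 - <<'E'
from h import *
step(3,23.22,n=7,rate=.04,lim=.12,fixE=False,path=go(.68))
E
```

```text
t=25.525 th=-0.0270 eps=0.0401(10) nut=313.0 roll=0.0001 nod=-0.0300 phi=-0.0169 err=35.0
t=25.575 th=-0.0271 eps=0.0401(9) nut=312.5 roll=-0.0003 nod=-0.0362 phi=-0.0233 err=34.0
t=25.625 th=-0.0274 eps=0.0401(8) nut=312.5 roll=-0.0008 nod=-0.0375 phi=-0.0248 err=31.0
piv [0.5057 0.0074 0.2541] yaw -0.148 th 0.0159 F [-0.2 -0.6 -6.3] err mm [ 0.6 -0.7 -0.1]
fit [-0.0079 -0.0111  1.1092 -0.0064] resid [-0.3, -0.7, 1.2, 0.2, -0.5, -0.2, -1.4, 1.6, -0.2] now [25.675  -0.0283 -0.0667]
max|nod| 0.121 plan phi [-0.028, -0.035, -0.035, -0.029, -0.021, -0.013, -0.008, -0.005, -0.003] end v 0.012
theta [3.2, 4.9, 4.5, 3.1, 1.6, 0.7, 0.3]
[[[0, 2, 5.5, 0.5, 2.5, 0, -0.2], [0, 13, 7.5, 1, 4.3, 0, -1.3], [0, 32.5, 2, 0.5, 3.9, -0.1, -3.3], [0, 56, -7.5, 0, 2.4, 0, -5.6], [0, 75, -16, 0, 0.7, 0.1, -7.6], [0, 85.5, -20.5, -0.5, -0.2, 0.2, -8.6], [0, 87, -22, -0.5, -0.7, 0.3, -8.8]]]
```

Emit:
move_arm(targets=[[[0, 2, 5.5, 0.5, 2.5, 0, -0.2], [0, 13, 7.5, 1, 4.3, 0, -1.3], [0, 32.5, 2, 0.5, 3.9, -0.1, -3.3], [0, 56, -7.5, 0, 2.4, 0, -5.6], [0, 75, -16, 0, 0.7, 0.1, -7.6], [0, 85.5, -20.5, -0.5, -0.2, 0.2, -8.6], [0, 87, -22, -0.5, -0.7, 0.3, -8.8]]], newtons=60)

```text
clock: 26.55
tool_pos: [0.4991, 0.0975, 0.4068]
eef_rot: [0.704, 0.71, 0.014, 0.015]
contact_force: [-0.2, 0.2, -6.7]
opening: 0.149
finger_force: 59.8
```

```bash
python3 - <<'E'
from h import *
step(3,24.37,n=7,rate=.04,lim=.12,fixE=False,path=go(.84))
E
```

```text
t=26.550 th=-0.0410 eps=0.0419(10) nut=312.5 roll=-0.0004 nod=0.0325 phi=0.0335 err=47.0
t=26.600 th=-0.0408 eps=0.0401(10) nut=313.5 roll=-0.0009 nod=0.0388 phi=0.0380 err=54.0
t=26.650 th=-0.0404 eps=0.0401(8) nut=312.5 roll=-0.0013 nod=0.0388 phi=0.0384 err=53.0
piv [0.4985 0.0962 0.2541] yaw 0.005 th 0.0045 F [-0.1 -0.3 -6.1] err mm [-0.  -0.5  0.2]
fit [ 1.7800e-02 -6.0000e-04  1.1077e+00  1.6000e-03] resid [1.2, -0.5, -1.0, -1.8, 1.9, 0.9, -1.8, -1.6, 2.8] now [26.7     0.0463  0.1045]
max|nod| 0.194 plan phi [0.046, 0.059, 0.068, 0.073, 0.071, 0.064, 0.053, 0.042, 0.032] end v -0.091
theta [-2.0, -4.3, -6.6, -7.1, -7.0, -6.1, -3.8]
[[[0, 2, -6, 0, -2.4, 0, -0.2], [0, 12, -13, 0, -4.9, 0.1, -1.2], [0, 30, -20.5, 0, -7.4, 0.3, -3.1], [0, 51.5, -23.5, 0, -8, 0.5, -5.3], [0, 69.5, -25, 0, -7.8, 0.7, -7.1], [0, 79.5, -23.5, 0, -6.9, 0.8, -8.2], [0, 82.5, -17.5, -0.5, -4.4, 0.6, -8.4]]]
```

```bash
python3 - <<'E'
from h import *
step(0,25.52,n=5,rate=.06,lim=.14)
step(0,24.37,n=5,rate=.06,lim=.14)
E
```

```text
piv [0.4985 0.0962 0.2541] yaw 0.005 th 0.0045 F [ 0.8 -0.7 -6.4] err mm [ 0.3 -1.1 -0. ]
fit [-1.9100e-02 -4.9200e-02  1.1089e+00 -3.0000e-04] resid [-2.2, 1.8, 0.9, -1.6, -1.6, 2.7] now [26.7     0.046   0.1008]
max|nod| 0.2 plan phi [0.046, 0.057, 0.062, 0.057, 0.046, 0.034, 0.025] end v -0.084
theta [-3.2, -6.6, -8.2, -6.3, -3.0]
[[[0, 0, -9, 0, -3.7, 0, 0], [0, 0, -18, 0, -7.4, 0, 0], [0, 0, -22.5, 0.5, -9.2, 0, 0], [0, 0, -17.5, 0, -7.1, 0, 0], [0, 0, -8.5, 0, -3.5, 0, 0]]]
piv [0.4985 0.0962 0.2541] yaw 0.005 th 0.0045 F [ 0.8 -0.7 -6.4] err mm [ 0.3 -1.1 -0. ]
fit [ 1.7800e-02 -6.0000e-04  1.1077e+00  1.6000e-03] resid [1.2, -0.5, -1.0, -1.8, 1.9, 0.9, -1.8, -1.6, 2.8] now [26.7     0.0463  0.1045]
max|nod| 0.201 plan phi [0.046, 0.058, 0.063, 0.059, 0.049, 0.038, 0.028] end v -0.087
theta [-3.2, -6.6, -8.1, -6.7, -3.5]
[[[0, 0, -9, 0, -3.7, 0, 0], [0, 0, -18, 0, -7.4, 0, 0], [0, 0, -22, 0.5, -9.1, 0, 0], [0, 0, -18.5, 0, -7.5, 0, 0], [0, 0, -10, 0, -4.1, 0, 0]]]
```

Emit:
move_arm(targets=[[[0, 0, -9, 0, -3.7, 0, 0], [0, 0, -18, 0, -7.4, 0, 0], [0, 0, -22, 0.5, -9.1, 0, 0], [0, 0, -18.5, 0, -7.5, 0, 0], [0, 0, -10, 0, -4.1, 0, 0]]], newtons=60)

```text
clock: 27.32
tool_pos: [0.4893, 0.0949, 0.4061]
eef_rot: [0.705, 0.707, 0.038, 0.039]
contact_force: [0.4, -0.2, -6.8]
opening: 0.147
finger_force: 59.9
```

```bash
python3 - <<'E'
from h import *
step(3,25.52,n=6,rate=.05,lim=.14,fixE=False,path=go(.77))
E
```

```text
t=27.325 th=-0.1088 eps=0.0513(10) nut=310.5 roll=-0.0018 nod=0.0775 phi=0.0201 err=30.0
t=27.375 th=-0.1086 eps=0.0588(10) nut=309.5 roll=0.0001 nod=0.0588 phi=0.0090 err=42.0
t=27.425 th=-0.1105 eps=0.0438(9) nut=312.5 roll=0.0002 nod=0.0700 phi=0.0033 err=31.0
piv [0.4984 0.0962 0.2539] yaw 0.005 th -0.0615 F [-0.   0.1 -6.5] err mm [ 2.  -1.4 -0.5]
fit [-0.0197 -0.034   1.1063 -0.0067] resid [-2.8, 1.9, 1.6, -1.2, -1.7, 2.0, -2.8, 1.9, 0.8] now [ 2.7475e+01 -3.1000e-03 -1.4850e-01]
max|nod| 0.173 plan phi [-0.003, -0.022, -0.036, -0.045, -0.046, -0.039, -0.03, -0.022] end v 0.072
theta [-0.7, 2.2, 5.1, 7.3, 6.3, 3.6]
[[[0, 1.5, 7.5, 0.5, 3.1, 0, -0.2], [0, 10, 14, 1.5, 6.2, 0, -1], [0, 24, 20.5, 2.5, 9.3, 0, -2.4], [0, 38.5, 25, 4, 11.7, 0, -3.7], [0, 47, 22, 3, 10.6, 0, -4.6], [0, 48, 14.5, 1.5, 7.7, 0.2, -4.7]]]
```

Emit:
move_arm(targets=[[[0, 1.5, 7.5, 0.5, 3.1, 0, -0.2], [0, 10, 14, 1.5, 6.2, 0, -1], [0, 24, 20.5, 2.5, 9.3, 0, -2.4], [0, 38.5, 25, 4, 11.7, 0, -3.7], [0, 47, 22, 3, 10.6, 0, -4.6], [0, 48, 14.5, 1.5, 7.7, 0.2, -4.7]]], newtons=60)

```text
clock: 28.22
tool_pos: [0.5042, 0.1451, 0.4058]
eef_rot: [0.675, 0.738, -0.007, -0.007]
contact_force: [-0.8, 0.1, -6.3]
opening: 0.152
finger_force: 59.8
```

```bash
python3 - <<'E'
from h import *
step(3,26.54,n=6,rate=.04,lim=.14,fixE=False,path=go(.86))
E
```

```text
t=28.225 th=0.0203 eps=0.0438(0) nut=313.5 roll=0.0004 nod=-0.0925 phi=-0.0283 err=27.0
t=28.275 th=0.0194 eps=0.0438(0) nut=314.5 roll=-0.0010 nod=-0.0750 phi=-0.0118 err=31.0
t=28.325 th=0.0209 eps=0.0438(0) nut=312.5 roll=-0.0015 nod=-0.0887 phi=-0.0241 err=32.0
piv [0.4941 0.1433 0.2542] yaw 0.087 th 0.0626 F [-0.4 -0.1 -6.1] err mm [-2.   0.3  0.9]
fit [ 0.033   0.073   1.1112 -0.0047] resid [-0.5, -1.3, 2.2, -3.0, 1.8, 0.9, 3.2, -9.8, 6.3] now [ 2.8375e+01 -1.3500e-02  8.6900e-02]
max|nod| 0.076 plan phi [-0.014, -0.003, 0.005, 0.007, 0.007, 0.005, 0.003, 0.003] end v -0.008
theta [1.3, -1.0, -2.0, -1.8, -1.0, -0.2]
[[[0, 1.5, -6, 0, -2.5, 0, -0.2], [0, 10, -12, 0, -5, 0, -1], [0, 23.5, -14.5, 0, -6, 0, -2.4], [0, 37, -14, 0, -5.8, 0.1, -3.7], [0, 45.5, -11.5, 0, -5, 0, -4.6], [0, 47, -9.5, 0, -4.1, 0, -4.7]]]
```

```bash
cat >> h.py <<'E'
_eps=eps_meas
def eps_meas(w):
    e,nut,q=_eps(w)
    g=w[128:146,285:355].astype(float); wt=np.clip(g.min(2)-90,0,None)*((g.max(2)-g.min(2))<75); 
    if q<4 and wt.sum()>0: e=.0401-((wt.sum(0)*np.arange(285,355)).sum()/wt.sum()-312.6)/185; q=5
    return e,nut,q
E
python3 - <<'E'
from h import *
d=load(); W=np.load("wlast.npy")
for k,w in enumerate(W):
    e,nut,q=eps_meas(w); old=d["meas"][-3+k]; tt=old[1]-.0438; n,er=nod_meas(w,e); d["meas"][-3+k]=[old[0],tt+e,n]; print(e,nut,n,tt+e+n,er)
save(d); step(0,26.54,n=6,rate=.04,lim=.14,path=go(.86))
E
```

```text
0.03750455818483017 313.5 -0.0949999999999998 -0.037135882167663885 32.0
0.029315836357186306 314.5 -0.0824999999999998 -0.03376587484906756 31.0
0.04082156899034725 312.5 -0.0912499999999998 -0.029541745608153168 32.0
piv [0.4941 0.1433 0.2542] yaw 0.087 th 0.0626 F [ 0.2 -1.3 -7.4] err mm [-1.2 -0.4  0.8]
fit [ 0.0328  0.079   1.1095 -0.0077] resid [-0.6, -1.2, 2.5, -3.1, 1.4, 0.2, 1.3, 0.4, -1.3] now [ 2.8375e+01 -2.8000e-02  5.8600e-02]
max|nod| 0.091 plan phi [-0.028, -0.02, -0.014, -0.009, -0.006, -0.004, -0.002, -0.001] end v 0.004
theta [2.6, 1.4, 0.6, 0.1, -0.0, 0.1]
[[[0, 1.5, -2.5, 0, -1.1, 0, -0.2], [0, 10, -5.5, 0, -2.4, -0.1, -1], [0, 23.5, -7.5, 0, -3.2, 0, -2.4], [0, 37.5, -9, 0, -3.8, 0, -3.7], [0, 45.5, -9, 0, -3.9, 0, -4.6], [0, 47, -9, 0, -3.8, 0, -4.7]]]
```

Using the pivot nut as a fallback for the grip tilt makes the measurements consistent again, and the state is nearly balanced.

Emit:
move_arm(targets=[[[0, 1.5, -2.5, 0, -1.1, 0, -0.2], [0, 10, -5.5, 0, -2.4, -0.1, -1], [0, 23.5, -7.5, 0, -3.2, 0, -2.4], [0, 37.5, -9, 0, -3.8, 0, -3.7], [0, 45.5, -9, 0, -3.9, 0, -4.6], [0, 47, -9, 0, -3.8, 0, -4.7]]], newtons=60)

```text
clock: 29.12
tool_pos: [0.4912, 0.1913, 0.4063]
eef_rot: [0.644, 0.765, 0.016, 0.014]
contact_force: [-0.4, -0.5, -6.9]
opening: 0.152
finger_force: 59.8
```

```bash
python3 - <<'E'
from h import *
step(3,27.32,n=7,rate=.04,lim=.14,fixE=False,path=go(1.0))
E
```

```text
t=29.125 th=-0.0431 eps=0.0391(5) nut=312.5 roll=-0.0008 nod=0.0250 phi=0.0210 err=47.0
t=29.175 th=-0.0429 eps=0.0375(5) nut=312.5 roll=-0.0011 nod=0.0250 phi=0.0195 err=52.0
t=29.225 th=-0.0427 eps=0.0370(5) nut=314.5 roll=-0.0017 nod=0.0288 phi=0.0230 err=58.0
piv [0.4903 0.1901 0.2541] yaw 0.169 th 0.0012 F [-0.1 -0.5 -6.9] err mm [ 0.5 -0.2 -0.3]
fit [ 1.8200e-02 -1.5000e-01  1.1089e+00 -1.0000e-03] resid [-1.8, 2.0, 0.1, 0.7, 0.2, -0.9, -2.7, 1.5, 0.9] now [2.9275e+01 2.7000e-02 6.1800e-02]
max|nod| 0.114 plan phi [0.027, 0.034, 0.035, 0.03, 0.022, 0.014, 0.008, 0.005, 0.004] end v -0.011
theta [-2.2, -4.5, -4.5, -3.2, -1.7, -0.7, -0.1]
[[[0, 1.5, -6, 0, -2.5, 0, -0.2], [0, 10.5, -11, 0, -5, 0.1, -1.1], [0, 26.5, -9.5, 0, -4.9, 0.2, -2.7], [0, 45.5, -4.5, 0, -3.5, 0.3, -4.6], [0, 62.5, 1, 0, -1.9, 0.4, -6.2], [0, 71.5, 4, 0.5, -0.8, 0.3, -7.1], [0, 73.5, 6, 0.5, -0.2, 0.3, -7.3]]]
```

Emit:
move_arm(targets=[[[0, 1.5, -6, 0, -2.5, 0, -0.2], [0, 10.5, -11, 0, -5, 0.1, -1.1], [0, 26.5, -9.5, 0, -4.9, 0.2, -2.7], [0, 45.5, -4.5, 0, -3.5, 0.3, -4.6], [0, 62.5, 1, 0, -1.9, 0.4, -6.2], [0, 71.5, 4, 0.5, -0.8, 0.3, -7.1], [0, 73.5, 6, 0.5, -0.2, 0.3, -7.3]]], newtons=60)

```text
clock: 30.15
tool_pos: [0.4852, 0.2646, 0.4056]
eef_rot: [0.594, 0.804, 0.018, 0.014]
contact_force: [0.2, -0.9, -7.4]
opening: 0.15
finger_force: 59.8
```

```bash
python3 - <<'E'
from h import *
step(3,28.22,n=6,rate=.04,lim=.14,fixE=False)
c=r.camera_info("wrist")
import cv2; cv2.imwrite("pics/w7.png",np.load("wlast.npy")[-1][60:440,160:480,::-1])
P=[(sx*.085,sy*y,.024) for sx in(1,-1) for sy in (1,-1) for y in (.044,.068)]
print((proj(c,place([.4842,.2634,.2973],P))-[160,60]).round(0).tolist())
E
```

```text
t=30.150 th=-0.0452 eps=0.0418(5) nut=312.0 roll=-0.0011 nod=0.0138 phi=0.0103 err=57.0
t=30.200 th=-0.0452 eps=0.0427(5) nut=312.0 roll=-0.0015 nod=0.0125 phi=0.0100 err=58.0
t=30.250 th=-0.0456 eps=0.0385(5) nut=312.5 roll=-0.0022 nod=0.0163 phi=0.0092 err=64.0
piv [0.4843 0.2636 0.2538] yaw 0.297 th -0.002 F [ 0.2 -0.  -6.2] err mm [ 0.8 -0.4 -0.6]
fit [-3.6400e-02  5.9900e-02  1.1109e+00 -3.0000e-04] resid [0.7, 0.1, -1.0, -2.6, 1.7, 1.2, -0.3, -0.3, 0.4] now [ 3.03e+01  9.60e-03 -1.00e-04]
max|nod| 0.024 plan phi [0.01, 0.009, 0.008, 0.006, 0.004, 0.003, 0.002, 0.002] end v -0.002
theta [-0.7, -0.9, -0.8, -0.4, -0.1, 0.1]
[[[0, 0, -1.5, 0, -0.6, 0, 0], [0, 0, -2, 0, -0.9, 0, 0], [0, 0, -2, 0, -0.7, 0, 0], [0, 0, -1, 0, -0.3, 0, 0], [0, 0, 0, 0, 0, 0, 0], [0, 0, 0.5, 0, 0.2, 0, 0]]]
[[209.0, 80.0], [209.0, 63.0], [206.0, 142.0], [206.0, 158.0], [87.0, 81.0], [85.0, 63.0], [90.0, 143.0], [91.0, 159.0]]
```

View pics/w7.png

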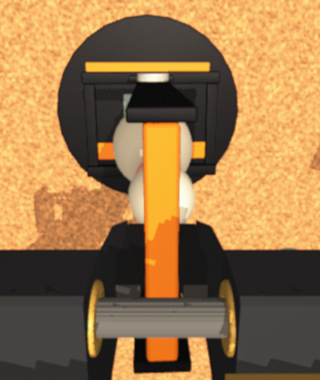

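The far strip shows at columns 86–210, as predicted to within 1 px, so the topper is aligned and balanced over the plinth.

Emit:
move_arm(targets=[[[0, 0, -1.5, 0, -0.6, 0, 0], [0, 0, -2, 0, -0.9, 0, 0], [0, 0, -2, 0, -0.7, 0, 0], [0, 0, -1, 0, -0.3, 0, 0], [0, 0, 0, 0, 0, 0, 0], [0, 0, 0.5, 0, 0.2, 0, 0]]], newtons=60)

```text
clock: 31.05
tool_pos: [0.4857, 0.264, 0.4059]
eef_rot: [0.595, 0.804, 0.017, 0.013]
contact_force: [0.1, -0.1, -6.8]
opening: 0.15
finger_force: 59.8
```

```bash
python3 - <<'E'
from h import *
step(3,29.12,n=8,rate=.04,lim=.14,fixE=False)
E
```

```text
t=31.050 th=-0.0427 eps=0.0393(5) nut=312.5 roll=-0.0015 nod=0.0063 phi=0.0028 err=54.0
t=31.100 th=-0.0426 eps=0.0409(5) nut=312.5 roll=-0.0015 nod=0.0038 phi=0.0021 err=51.0
t=31.150 th=-0.0427 eps=0.0399(5) nut=312.5 roll=-0.0015 nod=0.0050 phi=0.0022 err=52.0
piv [0.4843 0.2636 0.2539] yaw 0.297 th 0.0013 F [ 0.4 -0.3 -6.1] err mm [ 0.4  0.1 -0.3]
fit [1.8500e-02 5.4900e-02 1.1109e+00 1.0000e-04] resid [-2.5, 1.8, 1.2, -0.5, -0.4, 0.3, -0.3, 0.3, 0.1] now [ 3.12e+01  2.20e-03 -6.00e-04]
max|nod| 0.005 plan phi [0.002, 0.002, 0.002, 0.001, 0.001, 0.001, 0.0, 0.0, -0.0, -0.0] end v -0.001
theta [-0.1, -0.2, -0.2, -0.1, -0.0, 0.0, 0.0, 0.0]
[[[0, 0, -0.5, 0, -0.2, 0, 0], [0, 0, -0.5, 0, -0.3, 0, 0], [0, 0, -0.5, 0, -0.3, 0, 0], [0, 0, -0.5, 0, -0.2, 0, 0], [0, 0, 0, 0, -0.1, 0, 0], [0, 0, 0, 0, -0.1, 0, 0], [0, 0, 0, 0, -0.1, 0, 0], [0, 0, 0, 0, -0.1, 0, 0]]]
```

Emit:
move_arm(targets=[[[0, 0, -0.5, 0, -0.2, 0, 0], [0, 0, -0.5, 0, -0.3, 0, 0], [0, 0, -0.5, 0, -0.3, 0, 0], [0, 0, -0.5, 0, -0.2, 0, 0], [0, 0, 0, 0, -0.1, 0, 0], [0, 0, 0, 0, -0.1, 0, 0], [0, 0, 0, 0, -0.1, 0, 0], [0, 0, 0, 0, -0.1, 0, 0]]], newtons=60)

```text
clock: 32.2
tool_pos: [0.4854, 0.2639, 0.406]
eef_rot: [0.595, 0.804, 0.017, 0.014]
contact_force: [-0.1, -0.2, -7.6]
opening: 0.148
finger_force: 59.8
```

```bash
cat >> h.py <<'E'
def down(z):
    def path(p,yaw,n):
        p1=np.array([.4842,.2634,z]); t=np.arange(1,n+1)/n; s=10*t**3-15*t**4+6*t**5
        return [p+a*(p1-p) for a in s],[yaw]*n
    return path
E
python3 - <<'E'
from h import *
step(3,30.14,n=7,rate=.04,lim=.14,fixE=False,path=down(.2))
E
```

```text
t=32.200 th=-0.0448 eps=0.0390(5) nut=312.5 roll=-0.0017 nod=-0.0012 phi=-0.0070 err=54.0
t=32.250 th=-0.0447 eps=0.0390(5) nut=312.5 roll=-0.0017 nod=-0.0012 phi=-0.0070 err=48.0
t=32.300 th=-0.0447 eps=0.0395(5) nut=312.5 roll=-0.0017 nod=-0.0025 phi=-0.0077 err=45.0
piv [0.4845 0.2637 0.2539] yaw 0.297 th -0.0004 F [-0.2  0.4 -7.2] err mm [ 0.2 -0.  -0.2]
fit [ 1.00e-02 -6.90e-03  1.11e+00 -1.00e-03] resid [-0.3, -0.2, 0.6, -0.3, 0.2, -0.1, 0.5, -0.2, -0.2] now [ 3.235e+01 -8.700e-03 -1.650e-02]
max|nod| 0.036 plan phi [-0.009, -0.01, -0.01, -0.008, -0.006, -0.004, -0.002, -0.001, -0.001] end v 0.003
theta [1.1, 1.5, 1.3, 0.8, 0.3, 0.1, -0.0]
[[[0, 0, 3, 1.5, 1.2, 0, 0], [0, 0, 3.5, 8, 1.6, 0, 0], [0, 0, 2.5, 20, 1.4, 0, 0], [0, 0, 0.5, 34, 0.9, 0, 0], [0, 0, -1.5, 46, 0.3, 0, 0], [0, 0, -2.5, 52.5, 0.1, 0, 0], [0, 0, -2.5, 54, 0, 0, 0]]]
```

Emit:
move_arm(targets=[[[0, 0, 3, 1.5, 1.2, 0, 0], [0, 0, 3.5, 8, 1.6, 0, 0], [0, 0, 2.5, 20, 1.4, 0, 0], [0, 0, 0.5, 34, 0.9, 0, 0], [0, 0, -1.5, 46, 0.3, 0, 0], [0, 0, -2.5, 52.5, 0.1, 0, 0], [0, 0, -2.5, 54, 0, 0, 0]]], newtons=60)

```text
clock: 33.22
tool_pos: [0.485, 0.2635, 0.3513]
eef_rot: [0.595, 0.804, 0.017, 0.014]
contact_force: [-0.2, -0.3, -6.2]
opening: 0.148
finger_force: 59.8
```

```bash
python3 - <<'E'
from h import *
step(3,31.04,n=7,rate=.04,lim=.1,fixE=False,path=down(.1695),wth=.3)
import cv2; cv2.imwrite("pics/w8.png",np.load("wlast.npy")[-1][60:440,160:480,::-1])
E
```

```text
t=33.225 th=-0.0436 eps=0.0410(5) nut=312.0 roll=-0.0021 nod=0.0125 phi=0.0100 err=60.0
t=33.275 th=-0.0444 eps=0.0374(5) nut=313.0 roll=-0.0018 nod=0.0150 phi=0.0081 err=56.0
t=33.325 th=-0.0451 eps=0.0373(5) nut=313.0 roll=-0.0015 nod=0.0150 phi=0.0072 err=55.0
piv [0.4844 0.2636 0.1998] yaw 0.297 th -0.0004 F [ 1.   0.6 -7.4] err mm [ 0.5  0.1 -0.2]
fit [ 2.8000e-03 -1.0700e-02  1.1097e+00  9.0000e-04] resid [-0.0, 0.2, -0.3, 0.5, -0.0, 0.1, -2.9, 0.2, 2.2] now [3.3375e+01 1.0600e-02 2.4800e-02]
max|nod| 0.047 plan phi [0.011, 0.013, 0.012, 0.01, 0.007, 0.005, 0.003, 0.002, 0.001] end v -0.006
theta [-1.5, -2.0, -1.7, -1.0, -0.5, -0.1, 0.0]
[[[0, 0, -4, 0.5, -1.6, 0, 0], [0, 0, -5.5, 4, -2.1, 0, 0], [0, 0, -5, 11, -1.8, 0, 0], [0, 0, -3.5, 19, -1.1, 0, 0], [0, 0, -2.5, 26, -0.5, 0, 0], [0, 0, -2, 29.5, -0.1, 0, 0], [0, 0, -1.5, 30.5, 0, 0, 0]]]
```

Emit:
move_arm(targets=[[[0, 0, -4, 0.5, -1.6, 0, 0], [0, 0, -5.5, 4, -2.1, 0, 0], [0, 0, -5, 11, -1.8, 0, 0], [0, 0, -3.5, 19, -1.1, 0, 0], [0, 0, -2.5, 26, -0.5, 0, 0], [0, 0, -2, 29.5, -0.1, 0, 0], [0, 0, -1.5, 30.5, 0, 0, 0]]], newtons=60)

```text
clock: 34.25
tool_pos: [0.4874, 0.2645, 0.323]
eef_rot: [0.595, 0.803, 0.02, 0.015]
contact_force: [2.9, -1.0, 6.6]
opening: 0.147
finger_force: 60.1
```

```bash
python3 - <<'E'
from h import *
commit(); s,w=measure(2); print(s["tool_pos"],s["contact_force"],s["moment"],anchor())
E
```

```text
t=34.250 th=-0.0495 eps=0.0509(5) nut=310.5 roll=-0.0008 nod=-0.0087 phi=-0.0074 err=66.0
t=34.300 th=-0.0494 eps=0.0502(5) nut=310.5 roll=-0.0009 nod=-0.0100 phi=-0.0092 err=72.0
[0.48726655 0.26441775 0.32304244] [ 3.01963232 -1.5579499   5.19615743] [-0.3940516  -0.50105268 -0.01024294] (array([0.48424709, 0.26356371, 0.16926854]), np.float64(0.2967824204355574), np.float64(-0.00036082279617609506))
```

Emit:
move_arm(targets=[[[0.3, 0, 0, 0, 0, 0, 0], [0.6, 0, 0, 0, 0, 0, 0], [0.6, 0, 0, 0, 0, 0, 0], [0.6, 0, 0, 0, 0, 0, 0], [0.6, 0, 0, 0, 0, 0, 0], [0.6, 0, 0, 0, 0, 0, 0], [0.6, 0, 0, 0, 0, 0, 0], [0.6, 0, 0, 0, 0, 0, 0]]], newtons=20)

```text
clock: 35.35
tool_pos: [0.4852, 0.2637, 0.3214]
eef_rot: [0.595, 0.804, 0.017, 0.014]
contact_force: [0.0, -0.1, -0.5]
opening: 0.602
finger_force: 0.0
```

```bash
python3 - <<'E'
from h import *
import cv2
s=r.get_state(); print(s["clock"],s["opening"],s["finger_force"],s["contact_force"],s["tool_pos"])
cv2.imwrite("pics/w9.png",r.snapshot("wrist")[60:440,160:480,::-1])
E
```

```text
35.35 0.6023723024009355 0.0 [ 0.00623423 -0.06130675 -0.50939289] [0.48523913 0.26367699 0.32136752]
```

View pics/w9.png

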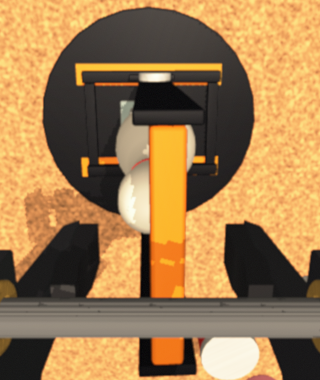

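The topper is released and its skids sit on the orange strips; the pin leans only slightly. I'll retreat straight up.

Emit:
move_arm(targets=[[[0.6, 0, 0, -10, 0, 0, 0], [0.6, 0, 0, -30, 0, 0, 0], [0.6, 0, 0, -55, 0, 0, 0], [0.6, 0, 0, -80, 0, 0, 0], [0.6, 0, 0, -105, 0, 0, 0], [0.6, 0, 0, -125, 0, 0, 0], [0.6, 0, 0, -140, 0, 0, 0], [0.6, 0, 0, -145, 0, 0, 0], [0.6, 0, 0, -145, 0, 0, 0], [0.6, 0, 0, -145, 0, 0, 0]]])

```text
clock: 36.65
tool_pos: [0.4788, 0.2617, 0.4656]
eef_rot: [0.595, 0.804, 0.017, 0.014]
contact_force: [0.4, 0.3, -0.4]
opening: 0.599
finger_force: 0.0
```

Emit:
move_arm(targets=[[[0.6, 0, 0, 0, 0, 0, 0], [0.6, 0, 0, 0, 0, 0, 0], [0.6, 0, 0, 0, 0, 0, 0], [0.6, 0, 0, 0, 0, 0, 0], [0.6, 0, 0, 0, 0, 0, 0], [0.6, 0, 0, 0, 0, 0, 0], [0.6, 0, 0, 0, 0, 0, 0], [0.6, 0, 0, 0, 0, 0, 0], [0.6, 0, 0, 0, 0, 0, 0], [0.6, 0, 0, 0, 0, 0, 0]]])

```text
clock: 37.9
tool_pos: [0.479, 0.262, 0.4662]
eef_rot: [0.595, 0.804, 0.018, 0.014]
contact_force: [-0.4, -0.1, -0.2]
opening: 0.602
finger_force: 0.0
```

```bash
python3 - <<'E'
from h import *
c=r.camera_info("wrist"); a=r.snapshot("wrist").astype(int); b=r.snapshot("wrist").astype(int)
print("motion",np.abs(a-b).max(), (np.abs(a-b).max(2)>40).sum())
g=a.sum(2)
uv=proj(c,place([.4842,.2634,.2973],[(0,.053,.352),(0,-.053,.352)])); print(uv.round(1).tolist())
for y in (int(uv[0,1])+8,int(uv.mean(0)[1])):
    row=a[y,260:380]; i=np.where((row[:,2]<70)&(row[:,0]>140)&(row[:,1]>70))[0]+260; print(y,i.min(),i.max())
E
```

```text
motion 109 283
[[322.1, 150.1], [321.9, 285.5]]
158 315 333
217 316 333
```

```bash
python3 -c "
from plant import r
print(r.finish_job())"
```

```text
the job is handed in; nothing more can be done
None
```

The job is handed in, verdict not shown: the topper stands level on the orange strips with the pin nearly upright and the arm clear, after one early flop of the pin over its starting place, a 3 s hold there and a hold of over 2 s above the plinth.

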